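Empty the weld-nut box into the parts tray

ROBOT

A 6-joint arm with a two-finger parallel gripper is mounted at the origin on the work surface. World frame = base frame: x ahead of the robot, y to its left, z up, the work surface at z = 0. Lengths are in m, angles in rad, forces in N, time in s.
With the tool pointing down it reaches from about 0.3 to 1 m from the base axis. Payload 5.1 kg.
Tool frame: the origin (TCP) lies at the very end of the fingers, on their centre line; the grasp point (between the pads) lies 19 mm behind it; z points along the fingers, x is the direction in which the jaws open and shut, and the axes are right-handed (so a half turn about z gives the same grasp; the last joint's range is limited). The gripper opens to 95 mm and grips with 3 to 60 N. Pads are 20 mm wide; open, the fingers measure 119 mm over their backs; the gripper's body (75 mm by 180 mm) begins 59 mm behind the grasp point.
Start: joints at [-1.371, 0.124, 1.65, -0, 1.367, -0.083], TCP at [0.181, -0.624, 0.215] pointing down, gripper open.
Joint ranges: [-2.61, 2.61], [-1.02, 2.33], [0.03, 2.71], [-1.35, 4.49], [0.32, 2.68], [-2.91, 2.91]. Speed limits (rad/s): [2.57, 2.57, 3.14, 3.14, 3.14, 3.14].

INTERFACE

Orientations are given as a 3x3 rotation matrix whose columns are the frame's x, y, z axes.
In Python, from workcell import env, eyes, workorder gives the robot as it stands.
- The arm moves only by the tool apply_moves, never from a script. Its argument "commands" is a list that holds one entry, the list of rows, each a list of 4 numbers: the shift along the world's x, y, z in cm, then the turn about the world's z in rad. In form: [[[x, y, z, yaw], ...]]. A call has 1 to 12 rows; each row shifts and turns the commanded pose from where the row before left it; what a row does not reach is not made up. A row lasts 1/8 s, in which the tool goes at most 62.5 mm and 10.7 degrees, less where a joint would pass 70% of its speed; a pose out of reach is approached as far as the arm can. A call with a gripper value outside its range is refused whole. "gripper" is the gripper's target within -1 to 1 (fully open at 1, half-way at 0, shut at -1), set as the call begins (left out, the last holds). The fingers move at their own pace and stop on an object; the grip force is fixed at half the most. Time passes only in rows, so rows that do not move let the fingers close. It gives the time, the measured TCP pose, the force and the opening at its end, in the units of the state.
- env.get_state(): the state, without advancing time (a new reading comes with each control period).
- eyes.read_camera(name): name is "scene" or "top" or "wrist"; returns (picture, depth): 480x640x3 uint8, red, green, blue; 480x640 float32, m along the optical axis (not along the pixel's ray), 0 where there is no reading.
- eyes.camera_info(name): a dict with "intrinsics" (3x3 intrinsics, pixels), "k1" (the pictures are not rectified: a ray, as slopes to the right and down, at radius r is drawn at 1 + k1 r^2 times it, then the intrinsics apply), "R" (3x3) and "t" (3): a world point X has camera coordinates R X + t; the wrist camera has in their place "tool_from_camera" (4x4, takes a point from camera to tool coordinates, whose origin is the TCP and whose axes are the tool frame's). Camera axes: x right, y down, z forward; pixel columns grow to the right and rows downward; lengths in m; the calibration is good to about 2 mm. A picture is of the moment at which its call begins: read the wrist's pose just before it. camera_info takes no time and is no camera call.
- workorder.close_job(): hands the job in, once; it reports no verdict.
Trained networks look in the newest picture that a camera, given by its name, has taken for a name from the list of things; names that differ only in an ending like _2 or _b are one class to them, and where a whole thing is asked for, a point or a joint stands for the part that bears it (a point fixed in the world has none). Each returns a list of dicts, best first, with "score" (0 to 1); they miss things now and then, are a little off and sometimes report something else, mostly with a low value. They report only what shows in the picture. A call takes as long as a camera call.
- eyes.outline_of(camera, target): "pixels" (480x640 bool, what is visible of it) and "bbox" ([left, top, right, bottom] in pixels, round what is visible of it).
The state is a dict: "time_s": time; "q": joint angles; "qd": joint speeds; "joint_efforts": joint torques, N m; "ee_pos": TCP position; "eef_rot": TCP orientation; "contact_force": force on the tool from outside, world axes, zero at the start; "wrist_torque": the same for the moment, N m; "finger_gap": finger opening in m.
Only numpy, scipy, OpenCV 4.12 (cv2) and the standard library are available. Lean on these libraries where they do the work, as an engineer would, in place of code of your own. Each camera call takes 0.05 s, during which the arm holds its last target.

TASK

The small steel box with the hinged lid holds five weld nuts. With the box standing on the bench, swing its lid fully back until it snaps past its detent, then pick the box up and tip all the nuts out into the open steel tray from just above it. Stand the empty box upright on the bench again, beside the tray and with its lid still back, and leave the tools and steel round about where they lie.

Things in the scene. Friction and masses are not known exactly. Their poses are not given: they have to be found in the camera images.
- box_centre (a point): Loose grey sheet-steel box, 0.45 kg, 64 mm wide (y), 42 mm high, walls 3 mm. Point half-way up, 21 mm over its underside. x points from its front to its hinged rear (rear face at x = 45 mm), z up. Side walls flat, to be gripped; it balances near x = 10 mm with the lid back.
- pour_lip (a point): Middle of the box's front rim, its pouring edge, at x = -57 mm, 42 mm above the underside; axes as the box. The front wall leans out 35 degrees (foot at x = -28 mm). Tipped front-down the nuts start to slide at 80 to 92 degrees of tip and all go by 110, a shake helping; the lid must be past its detent or it flops shut.
- lid_hinge (a point): Middle of the lid's hinge axis, 51 mm behind the box's centre point and 22.5 mm higher. Axes are the lid's: y along the hinge; -x from the hinge to the lid's free edge; z out of its upper face (up when closed).
- lid_tab (a point): Middle of the rolled end of the lid's lift tab, 122 mm from the hinge axis; axes as the lid. The lid is a 3 mm plate, 64 mm wide, that ends 110 mm from the hinge; a 16 mm wide neck leads on to the rolled end, a round bar 8 mm thick and 26 mm long along y, free all round. Pinched by its two ends it can turn between the fingers.
- lid (a joint): Lid angle in rad: 0 closed, 1.57 upright, 3.44 fully back at its stop, sloping down behind the box. Let go below 1.3 it falls shut; from about 1.8 it falls back, but only to about 2.75, where it meets the detent's spring catch. Pressed on from there (some 2 N at 50 mm from the hinge) it passes the crest at 3.15, snaps to 3.44 and is held.
- tray: Open rectangular steel parts tray, held to the bench by magnets: 165 mm (x) by 135 mm (y), walls 34 mm high and 2.5 mm thick. Origin: centre of the underside, z up.
- nut0_centre (a point): Centre of a steel hexagon weld nut, 19 mm across flats, 10 mm high, 16 g; starts inside the closed box. z along its bore.
- nut1_centre (a point): Centre of a steel hexagon weld nut, 19 mm across flats, 10 mm high, 16 g; starts inside the closed box. z along its bore.
- nut2_centre (a point): Centre of a steel hexagon weld nut, 19 mm across flats, 10 mm high, 16 g; starts inside the closed box. z along its bore.
- nut3_centre (a point): Centre of a steel hexagon weld nut, 19 mm across flats, 10 mm high, 16 g; starts inside the closed box. z along its bore.
- nut4_centre (a point): Centre of a steel hexagon weld nut, 19 mm across flats, 10 mm high, 16 g; starts inside the closed box. z along its bore.
- hammer_centre (a point): Chipping hammer lying beside the work, 250 mm long, 25 mm high; bystander. Point on its shaft near the middle, x towards the head.
- brush_centre (a point): Wire brush with wooden back lying beside the work, 270 x 30 x 36 mm; bystander. Its middle, x along it.
- coupon_centre (a point): Welded T-joint test piece, 90 x 70 mm base, 53 mm high; bystander beyond the work. Point 20 mm above the centre of its underside.

How it is judged:
On the way, in this order (a step that is already met when the one before it is completed fails the run):
1. the lid is swung fully back past its detent (over 3.3 rad) while the box stands upright on the bench (value of joint lid above 3.3 rad and angle between box_centre's own z axis and vertical below 0.15 rad and height (world z) of box_centre below 0.03 m), for 0.2 s.
2. the box is tipped (over 75 degrees) with its pouring rim over the tray (within 100 mm of its centre), its lid still back (over 3.15 rad) (angle between box_centre's own z axis and vertical above 1.3 rad and horizontal distance between pour_lip and tray below 0.1 m and value of joint lid above 3.15 rad), for 0.1 s.
At the end, for the whole second after the job is handed in: All five nuts lie inside the tray (below its rim); the box stands upright (within 5 degrees) on the bench beside the tray (centres over 100 mm apart, its centre 15 to 27 mm above the bench), with its lid still held back past the detent (over 3.15 rad) (x of nut0_centre in the frame of tray between -0.08 and 0.08 m and y of nut0_centre in the frame of tray between -0.065 and 0.065 m and z of each of nut0_centre, nut1_centre, nut2_centre, nut3_centre, nut4_centre in the frame of tray below 0.034 m and x of nut1_centre in the frame of tray between -0.08 and 0.08 m and y of nut1_centre in the frame of tray between -0.065 and 0.065 m and x of nut2_centre in the frame of tray between -0.08 and 0.08 m and y of nut2_centre in the frame of tray between -0.065 and 0.065 m and x of nut3_centre in the frame of tray between -0.08 and 0.08 m and y of nut3_centre in the frame of tray between -0.065 and 0.065 m and x of nut4_centre in the frame of tray between -0.08 and 0.08 m and y of nut4_centre in the frame of tray between -0.065 and 0.065 m and angle between box_centre's own z axis and vertical below 0.08 rad and height (world z) of box_centre between 0.015 and 0.027 m and horizontal distance between box_centre and tray above 0.1 m and value of joint lid above 3.15 rad); the robot touches nothing.
It fails at once if the box is tipped out from a height (tipped over 57 degrees with its pouring rim more than 220 mm above the bench) (angle between box_centre's own z axis and vertical above 1 rad and height (world z) of pour_lip above 0.22 m).
It fails at once if the box is tipped (over 35 degrees) while its lid is not past the detent (below 3.15 rad) (angle between box_centre's own z axis and vertical above 0.6 rad and value of joint lid below 3.15 rad).
It fails at once if the hammer is moved by more than 30 mm (distance of hammer_centre from where it was at the start of the episode above 0.03 m).
It fails at once if the brush is moved by more than 30 mm (distance of brush_centre from where it was at the start of the episode above 0.03 m).
It fails at once if the coupon is moved by more than 30 mm (distance of coupon_centre from where it was at the start of the episode above 0.03 m).
It also fails if it takes over 72 s, if anything falls off the work surface, if the arm or the gripper's body presses on something with over 40 N, if the wrist force passes 120 N, or if a joint passes its speed limit or range.

## Working session

There is one attempt and no reset: what is moved stays moved. The work goes in short steps, Python scripts to look and compute and a tool call to move; the robot and the scene stay as the last step left them, time stands still between calls to the robot, and variables do not carry over. Pictures are saved under pics/ and viewed, and the job is handed in when it is done.

Besides the shell and the picture viewer there is one more tool, called after ">>>" as name(argument=value, ...) on one line, values as JSON. apply_moves: Moves the arm, as the interface text tells. Its arguments: {"type":"object","properties":{"commands":{"type":"array","items":{"type":"array","items":{"type":"array","items":{"type":"number"}}}},"gripper":{"type":"number"}},"required":["commands"]}

```bash
ls -la; mkdir -p pics; python3 - <<'E'
from workcell import env, eyes, workorder
import cv2
for n in ["scene","top","wrist"]:
    p,d=eyes.read_camera(n); cv2.imwrite(f"pics/{n}0.png",p[:,:,::-1])
    print(n,eyes.camera_info(n))
print(env.get_state())
E
```

```text
total 12
drwxr-xr-x  3 agent agent 4096 Dec  5 22:33 .
drwxr-xr-x 23 root  root  4096 Dec  5 22:33 ..
drwxr-xr-x  2 agent agent 4096 Dec  5 22:33 pics
scene {'intrinsics': array([[479.56013683,   0.        , 312.44333542],
       [  0.        , 479.56013683, 239.99080868],
       [  0.        ,   0.        ,   1.        ]]), 'k1': -0.10882306372983248, 'R': array([[ 0.63768744,  0.77028535, -0.00389953],
       [ 0.56760112, -0.47330388, -0.673656  ],
       [-0.52075301,  0.42736859, -0.73903477]]), 't': array([-0.39764796, -0.30504855,  1.72915993])}
top {'intrinsics': array([[539.57332786,   0.        , 320.6952868 ],
       [  0.        , 539.57332786, 244.19113141],
       [  0.        ,   0.        ,   1.        ]]), 'k1': -0.13994958723724552, 'R': array([[ 0.02055753, -0.9997875 , -0.00152742],
       [-0.98960252, -0.02013054, -0.1424135 ],
       [ 0.14235249,  0.00443921, -0.98980607]]), 't': array([-0.02914606,  0.61474116,  1.24986606])}
wrist {'intrinsics': array([[341.48297025,   0.        , 316.3379378 ],
       [  0.        , 341.48297025, 237.67789056],
       [  0.
[... 538 characters left out ...]
36751907e+00, -8.26215319e-02]), 'qd': array([-3.70679696e-04,  3.26466691e-05, -3.35910565e-03,  7.22263156e-04,
       -2.14032331e-04,  5.64517452e-04]), 'joint_efforts': array([ 2.93051498e-04, -4.18191254e+01, -3.60471189e+01,  7.75133539e-02,
        4.69091116e-02, -1.01264332e-04]), 'ee_pos': array([ 0.1812566 , -0.62369914,  0.21367932]), 'eef_rot': array([[ 2.79070689e-01, -9.60270507e-01, -3.20875661e-04],
       [-9.60269196e-01, -2.79070841e-01,  1.59291712e-03],
       [-1.61917837e-03, -1.36409466e-04, -9.99998680e-01]]), 'contact_force': array([0.57991001, 0.4641494 , 0.0060223 ]), 'wrist_torque': array([0.0226529 , 0.01067828, 0.02733807]), 'finger_gap': 0.09513288332304361}
```

View pics/scene0.png

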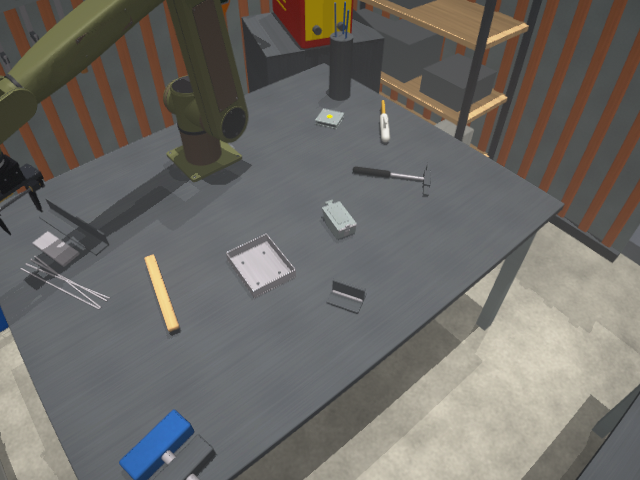

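View pics/top0.png

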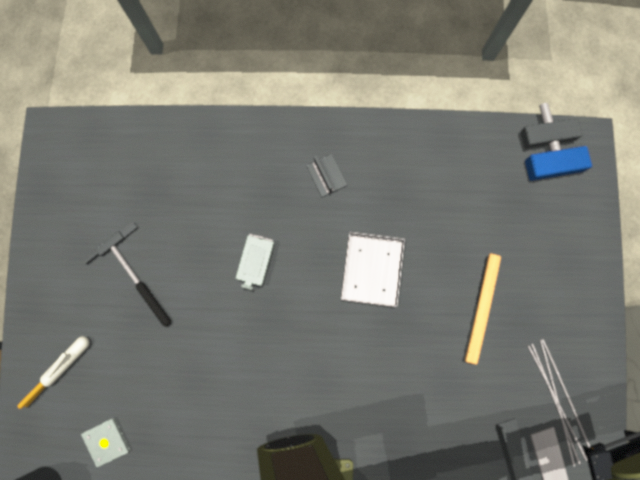

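View pics/wrist0.png

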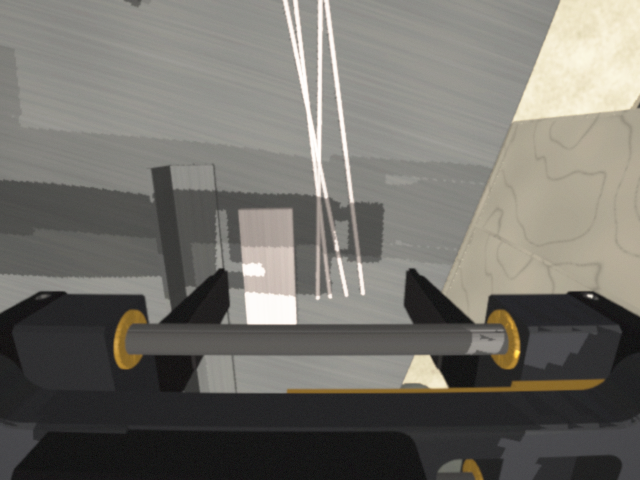

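```bash
cat > h.py <<'E'
import numpy as np, cv2
from workcell import env, eyes, workorder
def rays(cam,uv):
    ci=eyes.camera_info(cam); K=np.array(ci["intrinsics"])
    uv=np.atleast_2d(np.asarray(uv,float))
    s=cv2.undistortPoints(uv.reshape(-1,1,2),K,np.array([ci["k1"],0,0,0,0.])).reshape(-1,2)
    return np.c_[s,np.ones(len(s))]
def pose(cam):
    ci=eyes.camera_info(cam)
    if "R" in ci: R=np.array(ci["R"]);t=np.array(ci["t"]);return R.T,-R.T@t
    T=np.array(ci["tool_from_camera"]);s=env.get_state()
    return s["eef_rot"]@T[:3,:3], s["eef_rot"]@T[:3,3]+s["ee_pos"]
def onplane(cam,uv,z):
    R,c=pose(cam);r=rays(cam,uv)@R.T
    return c+r*((z-c[2])/r[:,2])[:,None]
def depthpts(cam,d,mask):
    v,u=np.nonzero(mask&(d>0)); r=rays(cam,np.c_[u,v])*d[v,u][:,None]
    R,c=pose(cam); return r@R.T+c
E
python3 - <<'E'
from h import *
for cam in ["top","scene"]:
  p,d=eyes.read_camera(cam)
  for n in ["box_centre","lid","lid_tab","tray","hammer_centre","brush_centre","coupon_centre"]:
    o=eyes.outline_of(cam,n)
    if not o: print(cam,n,None);continue
    m=o[0]["pixels"]; P=depthpts(cam,d,m)
    zz=np.percentile(P[:,2],[5,50,95]); 
    v,u=np.nonzero(m); q=onplane(cam,np.c_[u,v],zz[1]).astype(np.float32)[:,:2]
    rc=cv2.minAreaRect(q); print(cam,n,round(o[0]["score"],2),o[0]["bbox"],"z",zz.round(3),"rect",np.round(rc[0],3),np.round(rc[1],3),round(rc[2],1))
E
```

```text
Traceback (most recent call last):
cv2.error: OpenCV(4.12.0) /io/opencv/modules/imgproc/src/convhull.cpp:143: error: (-215:Assertion failed) total >= 0 && (depth == CV_32F || depth == CV_32S) in function 'convexHull'
```

```bash
cat > loc.py <<'E'
from h import *
def loc(cam,names):
  p,d=eyes.read_camera(cam)
  for n in names:
    o=eyes.outline_of(cam,n)
    if not o: print(cam,n,None);continue
    m=o[0]["pixels"]; P=depthpts(cam,d,m)
    zz=np.percentile(P[:,2],[5,50,95]); 
    v,u=np.nonzero(m); q=np.ascontiguousarray(onplane(cam,np.c_[u,v],zz[1])[:,:2],dtype=np.float32)
    rc=cv2.minAreaRect(q); print(cam,n,round(o[0]["score"],2),o[0]["bbox"],"z",zz.round(3),"rect",np.round(rc[0],3),np.round(rc[1],3),round(rc[2],1))
  return p,d
E
python3 - <<'E'
from loc import *
for cam in ["top","scene"]:
  loc(cam,["box_centre","lid","lid_tab","tray","hammer_centre","brush_centre","coupon_centre"])
E
```

```text
top box_centre 0.58 [236.7, 235.7, 271.2, 291.0] z [0.026 0.047 0.051] rect [0.567 0.141] [0.071 0.131] 75.4
top lid 0.55 [240.8, 237.8, 270.4, 289.3] z [0.043 0.047 0.051] rect [0.569 0.143] [0.064 0.128] 76.3
top lid_tab 0.72 [234.1, 235.0, 275.2, 287.7] z [0.043 0.047 0.051] rect [0.568 0.145] [0.063 0.129] 75.4
top tray 0.93 [341.7, 231.9, 405.4, 307.7] z [-0.001  0.004  0.033] rect [ 0.562 -0.145] [0.143 0.175] 82.8
top hammer_centre 0.85 [83.9, 223.6, 171.6, 328.1] z [0.011 0.021 0.027] rect [0.549 0.42 ] [0.268 0.154] 55.1
top brush_centre 0.97 [464.4, 252.3, 501.7, 364.1] z [0.009 0.036 0.041] rect [ 0.471 -0.408] [0.039 0.269] 76.6
top coupon_centre 0.97 [309.6, 155.7, 343.8, 194.5] z [0.006 0.011 0.055] rect [ 0.799 -0.025] [0.098 0.068] 25.3
scene box_centre 0.65 [322.6, 202.8, 357.8, 238.2] z [0.004 0.042 0.047] rect [0.579 0.132] [0.083 0.153] 75.0
scene lid 0.86 [321.8, 203.6, 353.5, 228.6] z [0.04  0.044 0.048] rect [0.57  0.143] [0.066 0.129] 73.0
scene lid_tab 0.69 [321.0, 205.4, 354.5, 229.8] z [0.04  0.044 0.048] rect [0.572 0.143] [0.065 0.125] 75.8
scene tray 0.58 [225.7, 234.0, 293.5, 298.8] z [-0.001  0.004  0.033] rect [ 0.548 -0.134] [0.151 0.195] 83.9
scene hammer_centre None
scene brush_centre 0.88 [142.2, 255.5, 179.1, 334.5] z [0.003 0.035 0.039] rect [ 0.479 -0.412] [0.034 0.289] 76.3
scene coupon_centre 0.95 [329.0, 279.8, 366.5, 313.5] z [0.004 0.011 0.053] rect [ 0.794 -0.025] [0.1   0.088] 27.5
```

>>> apply_moves(commands=[[[2.5,5.5,0,-0.04],[2.5,5.5,0,-0.04],[2.5,5.5,0,-0.04],[2.5,5.5,0,-0.04],[2.5,5.5,0,-0.04],[2.5,5.5,0,-0.04],[2.5,5.5,0,-0.04],[2.5,5.5,0,-0.04],[2.5,5.5,0,-0.04],[2.5,5.5,0,-0.04],[2.5,5.5,0,-0.04],[2.5,5.5,0,-0.04]]])

```text
time_s: 2.55
ee_pos: [0.482, 0.0379, 0.2152]
eef_rot: [[-0.197, -0.98, 0.001], [-0.98, 0.197, -0.0], [0.0, -0.001, -1.0]]
contact_force: [0.7, 0.0, 0.5]
finger_gap: 0.0949
```

>>> apply_moves(commands=[[[3.5,5.5,0,-0.03],[3.5,5.5,0,-0.03],[0,0,0,0]]])

```text
time_s: 2.92
ee_pos: [0.5494, 0.1444, 0.2139]
eef_rot: [[-0.25, -0.968, -0.001], [-0.968, 0.25, 0.0], [0.0, 0.001, -1.0]]
contact_force: [-0.4, 0.0, 0.1]
finger_gap: 0.095
```

```bash
python3 - <<'E'
from loc import *
s=env.get_state();print(s["time_s"],s["ee_pos"],s["q"],np.degrees(np.arctan2(s["eef_rot"][1,0],s["eef_rot"][0,0])))
p,d=loc("wrist",["lid","tray","lid_tab","box_centre"])
cv2.imwrite("pics/w1.png",p[:,:,::-1])
E
```

```text
2.925 [0.54943119 0.14442046 0.21386628] [ 1.62296898e-01 -5.53450596e-02  1.83546436e+00  4.98719935e-04
  1.36261656e+00  1.98571525e+00] -104.48009716744177
wrist lid 0.82 [277.4, 138.0, 347.9, 263.8] z [0.044 0.046 0.048] rect [0.567 0.14 ] [0.065 0.127] 76.0
wrist tray 0.79 [506.7, 43.6, 640.0, 227.3] z [0.002 0.004 0.033] rect [ 0.552 -0.156] [0.159 0.18 ] 83.9
wrist lid_tab 0.6 [279.4, 136.1, 345.5, 262.9] z [0.045 0.046 0.048] rect [0.567 0.139] [0.064 0.128] 75.9
wrist box_centre 0.69 [281.3, 132.5, 347.0, 263.4] z [0.045 0.046 0.048] rect [0.567 0.139] [0.065 0.129] 75.9
```

View pics/w1.png

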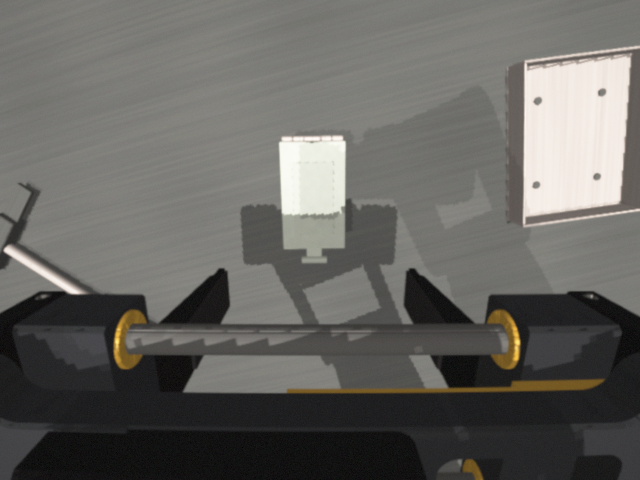

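```bash
python3 - <<'E'
from h import *
print(onplane("wrist",[(314,260),(302,260),(327,260),(312.5,140),(279,141),(345,141),(283,247),(344,247)],0.0435).round(4))
p,d=eyes.read_camera("top");o=eyes.outline_of("top","tray");
R,c=pose("top");m=o[0]["pixels"];P=depthpts("top",d,m)
rim=P[(P[:,2]>0.026)]; print(cv2.minAreaRect(np.ascontiguousarray(rim[:,:2],dtype=np.float32)))
cn,_=cv2.findContours(m.astype(np.uint8),0,2); c0=max(cn,key=len)[:,0,:]
q=onplane("top",c0,0.034).astype(np.float32)[:,:2]; print(cv2.minAreaRect(np.ascontiguousarray(q)))
E
```

```text
[[0.5062 0.1533 0.0435]
 [0.5095 0.1656 0.0435]
 [0.5027 0.14   0.0435]
 [0.6247 0.1233 0.0435]
 [0.6321 0.1548 0.0435]
 [0.6159 0.0932 0.0435]
 [0.5284 0.181  0.0435]
 [0.5121 0.1193 0.0435]]
((0.5592674016952515, -0.14311844110488892), (0.13597668707370758, 0.1661010980606079), 83.72295379638672)
((0.5585193037986755, -0.1420966386795044), (0.13782688975334167, 0.16730573773384094), 84.15316772460938)
```

>>> apply_moves(commands=[[[-1.5,0.3,-4,0],[-1.5,0.3,-4,0],[-1.5,0.35,-4,0],[0,0,-3,0],[0,0,-2,0],[0,0,-0.8,0],[0,0,0,0]]], gripper=0.2)

```text
time_s: 4.15
ee_pos: [0.5034, 0.1503, 0.0368]
eef_rot: [[-0.255, -0.967, -0.0], [-0.967, 0.255, -0.0], [0.0, 0.0, -1.0]]
contact_force: [-0.3, 0.1, 0.5]
finger_gap: 0.0576
```

```bash
python3 - <<'E'
from h import *
p,d=eyes.read_camera("wrist");cv2.imwrite("pics/w2.png",p[:,:,::-1])
E
```

```text
(no output)
```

View pics/w2.png

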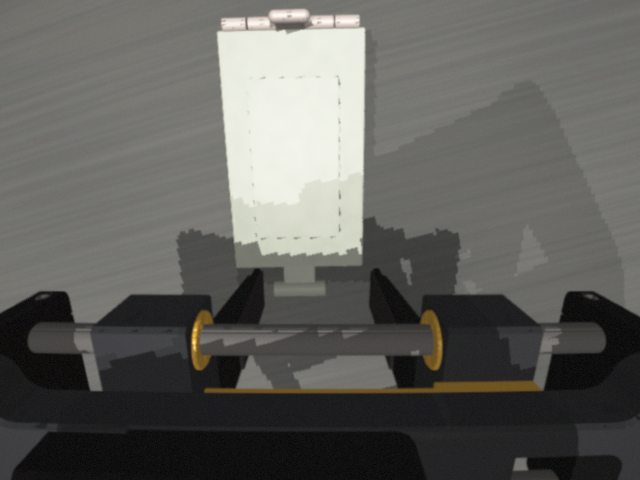

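```bash
python3 - <<'E'
from h import *
print(env.get_state()["ee_pos"])
print(onplane("wrist",[(299,289),(275,289),(323,289)],0.0435).round(4), onplane("wrist",[(221,24),(360,20),(290,22)],0.0435).round(4))
E
```

```text
[0.50403958 0.15054311 0.03750273]
[[0.5087 0.1582 0.0435]
 [0.5119 0.1703 0.0435]
 [0.5055 0.1461 0.0435]] [[0.6361 0.1578 0.0435]
 [0.6222 0.0996 0.0435]
 [0.6291 0.1289 0.0435]]
```

>>> apply_moves(commands=[[[0.25,0.8,-0.1,0.02],[0,0,0,0]]])

```text
time_s: 4.45
ee_pos: [0.5069, 0.1594, 0.0366]
eef_rot: [[-0.234, -0.972, 0.002], [-0.972, 0.234, 0.0], [-0.001, -0.002, -1.0]]
contact_force: [0.1, -0.8, 0.2]
finger_gap: 0.0569
```

>>> apply_moves(commands=[[[0,0,0,0],[0,0,0,0],[0,0,0,0],[0,0,0,0],[0,0,0,0]]], gripper=-1)

```text
time_s: 5.08
ee_pos: [0.5059, 0.1587, 0.0356]
eef_rot: [[-0.235, -0.972, -0.0], [-0.972, 0.235, -0.0], [0.0, 0.0, -1.0]]
contact_force: [-0.9, 0.4, -0.1]
finger_gap: 0.0247
```

```bash
python3 - <<'E'
import numpy as np
ph=np.linspace(0,2.56,17);u=-12.2*np.cos(ph);z=12.2*np.sin(ph)
print(np.c_[np.diff(u)*.971,np.diff(u)*-.238,np.diff(z)].round(2).tolist())
E
```

```text
[[0.15, -0.04, 1.94], [0.45, -0.11, 1.89], [0.74, -0.18, 1.8], [1.01, -0.25, 1.65], [1.25, -0.31, 1.47], [1.46, -0.36, 1.24], [1.63, -0.4, 0.99], [1.76, -0.43, 0.71], [1.85, -0.45, 0.41], [1.89, -0.46, 0.1], [1.88, -0.46, -0.21], [1.83, -0.45, -0.52], [1.72, -0.42, -0.81], [1.57, -0.39, -1.08], [1.39, -0.34, -1.33], [1.16, -0.29, -1.54]]
```

>>> apply_moves(commands=[[[0.15,-0.04,1.94,0],[0.45,-0.11,1.89,0],[0.74,-0.18,1.8,0],[1.01,-0.25,1.65,0],[1.25,-0.31,1.47,0],[0,0,0,0]]])

```text
time_s: 5.82
ee_pos: [0.5438, 0.1496, 0.1252]
eef_rot: [[-0.236, -0.972, 0.003], [-0.972, 0.236, 0.0], [-0.001, -0.002, -1.0]]
contact_force: [-2.0, -0.2, 0.4]
finger_gap: 0.0248
```

```bash
python3 - <<'E'
from h import *
p,d=eyes.read_camera("scene");cv2.imwrite("pics/s3.png",cv2.resize(p[150:290,250:430,::-1],None,fx=4,fy=4))
E
```

```text
(no output)
```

View pics/s3.png

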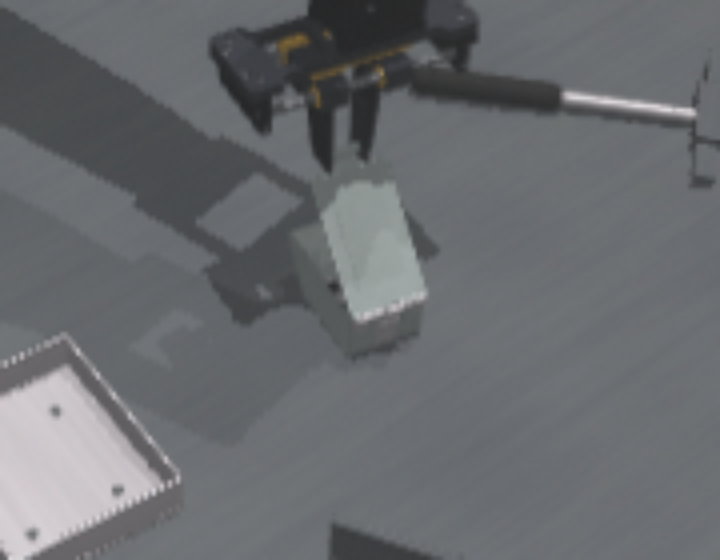

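>>> apply_moves(commands=[[[1.46,-0.36,1.24,0],[1.63,-0.4,0.99,0],[1.76,-0.43,0.71,0],[1.85,-0.45,0.41,0],[1.89,-0.46,0.1,0],[1.88,-0.46,-0.21,0],[1.83,-0.45,-0.52,0],[1.72,-0.42,-0.81,0],[0,0,0,0]]])

```text
time_s: 7.0
ee_pos: [0.6832, 0.1154, 0.1418]
eef_rot: [[-0.235, -0.972, 0.001], [-0.972, 0.235, 0.0], [-0.0, -0.001, -1.0]]
contact_force: [0.9, 0.5, 2.4]
finger_gap: 0.0252
```

```bash
python3 - <<'E'
from h import *
p,d=eyes.read_camera("scene");cv2.imwrite("pics/s4.png",cv2.resize(p[150:290,250:430,::-1],None,fx=4,fy=4))
E
```

```text
(no output)
```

View pics/s4.png

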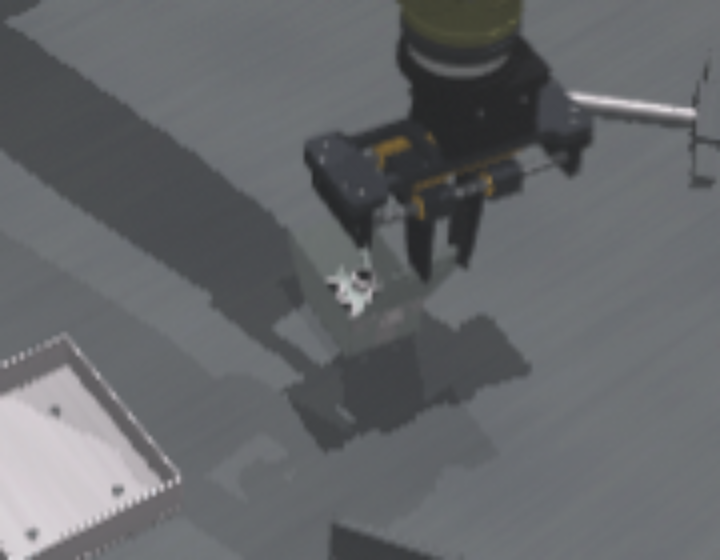

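```bash
python3 - <<'E'
import numpy as np
ph=np.r_[np.arange(13,17)*.16,2.72,2.86,3.0,3.1,3.2,3.3,3.38];u=-12.2*np.cos(ph);z=12.2*np.sin(ph)
print(np.c_[ph[1:],np.diff(u)*.971,np.diff(u)*-.238,np.diff(z)].round(2).tolist())
E
```

```text
[[2.24, 1.57, -0.39, -1.08], [2.4, 1.39, -0.34, -1.33], [2.56, 1.16, -0.29, -1.54], [2.72, 0.91, -0.22, -1.71], [2.86, 0.57, -0.14, -1.6], [3.0, 0.35, -0.09, -1.67], [3.1, 0.11, -0.03, -1.21], [3.2, -0.01, 0.0, -1.22], [3.3, -0.13, 0.03, -1.21], [3.38, -0.19, 0.05, -0.96]]
```

>>> apply_moves(commands=[[[1.57,-0.39,-1.08,0],[1.39,-0.34,-1.33,0],[1.16,-0.29,-1.54,0],[0.91,-0.22,-1.71,0],[0,0,0,0]]])

```text
time_s: 7.68
ee_pos: [0.7323, 0.1028, 0.0833]
eef_rot: [[-0.235, -0.972, -0.002], [-0.972, 0.235, -0.0], [0.001, 0.002, -1.0]]
contact_force: [1.4, 0.1, 1.8]
finger_gap: 0.0248
```

>>> apply_moves(commands=[[[0.57,-0.14,-1.6,0],[0.18,-0.05,-0.8,0],[0,0,0,0]]])

```text
time_s: 8.05
ee_pos: [0.7392, 0.1012, 0.0599]
eef_rot: [[-0.235, -0.972, -0.002], [-0.972, 0.235, -0.0], [0.001, 0.002, -1.0]]
contact_force: [0.1, 0.1, 0.9]
finger_gap: 0.0243
```

>>> apply_moves(commands=[[[0.18,-0.04,-0.8,0],[0,0,0,0]]])

```text
time_s: 8.3
ee_pos: [0.7408, 0.1009, 0.0524]
eef_rot: [[-0.235, -0.972, -0.002], [-0.972, 0.235, -0.0], [0.001, 0.002, -1.0]]
contact_force: [-1.8, 0.5, 0.9]
finger_gap: 0.0244
```

>>> apply_moves(commands=[[[0.1,-0.03,-1.2,0],[0,0,0,0]]])

```text
time_s: 8.55
ee_pos: [0.7421, 0.1005, 0.04]
eef_rot: [[-0.235, -0.972, -0.002], [-0.972, 0.235, -0.0], [0.0, 0.001, -1.0]]
contact_force: [-1.3, 0.5, 0.9]
finger_gap: 0.023
```

```bash
python3 - <<'E'
from h import *
print(env.get_state()["contact_force"],env.get_state()["ee_pos"])
p,d=eyes.read_camera("scene");cv2.imwrite("pics/s5.png",cv2.resize(p[150:290,250:430,::-1],None,fx=4,fy=4))
E
```

```text
[-1.29215958  0.49101114  0.918639  ] [0.74210024 0.10048977 0.03998302]
```

View pics/s5.png

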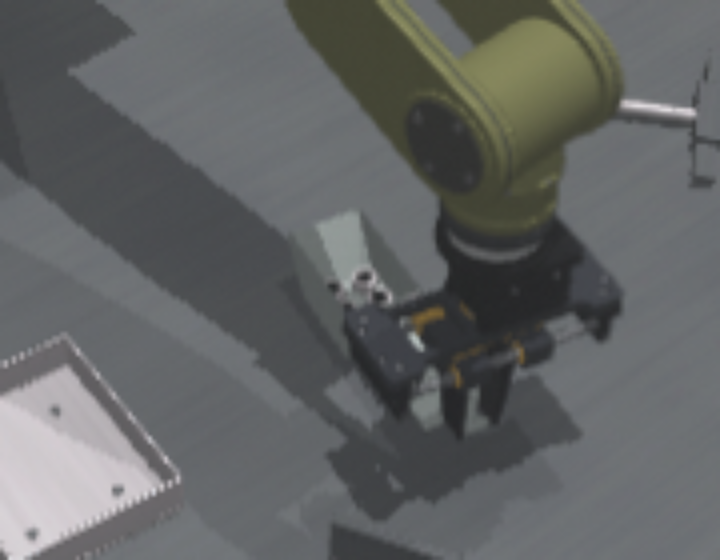

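>>> apply_moves(commands=[[[0,0,-1.2,0],[-0.1,0.02,-1.2,0],[-0.2,0.05,-0.9,0],[0,0,0,0]]])

```text
time_s: 9.1
ee_pos: [0.7412, 0.1011, 0.0095]
eef_rot: [[-0.235, -0.972, 0.003], [-0.972, 0.235, -0.0], [-0.001, -0.003, -1.0]]
contact_force: [1.6, -0.9, 2.5]
finger_gap: 0.0001
```

>>> apply_moves(commands=[[[0,0,0,0],[0,0,0,0],[0,0,0,0]]], gripper=0.3)

```text
time_s: 9.48
ee_pos: [0.7407, 0.1012, 0.0095]
eef_rot: [[-0.235, -0.972, 0.002], [-0.972, 0.235, -0.0], [-0.0, -0.002, -1.0]]
contact_force: [1.0, 0.0, 4.5]
finger_gap: 0.0252
```

>>> apply_moves(commands=[[[0,0,4,0],[0,0,5,0],[0,0,5,0],[0,0,4,0],[0,0,0,0]]])

```text
time_s: 10.1
ee_pos: [0.7413, 0.1015, 0.1929]
eef_rot: [[-0.235, -0.972, 0.006], [-0.972, 0.235, 0.001], [-0.002, -0.006, -1.0]]
contact_force: [-0.0, 0.2, 0.6]
finger_gap: 0.0613
```

```bash
python3 - <<'E'
from h import *
s=env.get_state();print(s["ee_pos"],s["time_s"])
p,d=eyes.read_camera("scene");cv2.imwrite("pics/s6.png",cv2.resize(p[150:290,250:430,::-1],None,fx=4,fy=4))
p,d=eyes.read_camera("wrist");cv2.imwrite("pics/w6.png",p[:,:,::-1])
np.save("w6d.npy",d)
E
```

```text
[0.74132356 0.10154532 0.19288215] 10.1
```

View pics/s6.png

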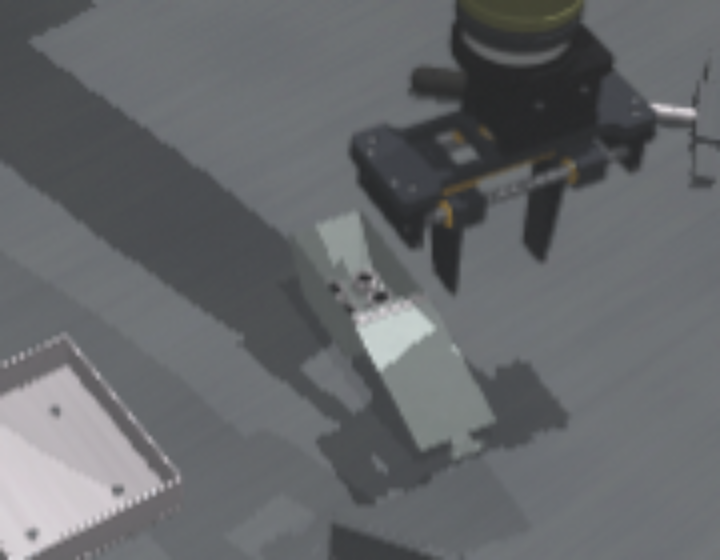

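View pics/w6.png

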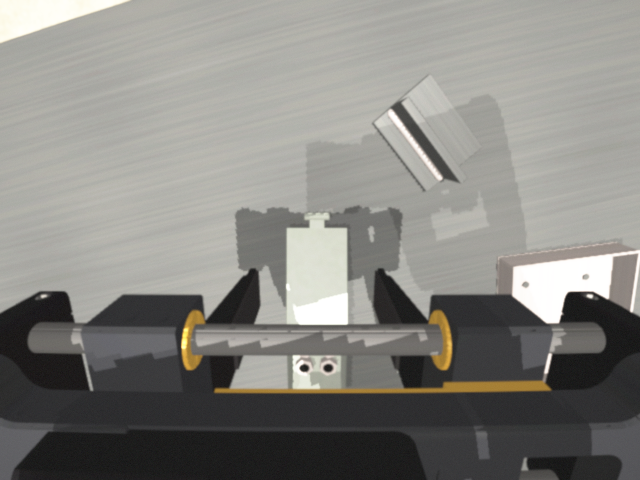

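```bash
python3 - <<'E'
from h import *
d=np.load("w6d.npy"); s=env.get_state()
m=np.zeros((480,640),bool)
for v in (216,222,235,260,280,300,318):
    pts=[]
    for u in range(300,340,4):
        if d[v,u]>0: pts.append(rays("wrist",[(u,v)])[0]*d[v,u])
    R,c=pose("wrist");P=np.array(pts)@R.T+c; print(v,np.median(P,0).round(4))
P=depthpts("wrist",d,(lambda z:z)(np.pad(np.ones((60,40),bool),((240,180),(300,300)))))
A=np.c_[P[:,:2],np.ones(len(P))];k=np.linalg.lstsq(A,P[:,2],rcond=None)[0];print(k,np.hypot(k[0],k[1]))
print(onplane("wrist",[(317,217),(304,217),(330,217)],0.008))
E
```

```text
216 [0.7399 0.0986 0.0085]
222 [ 0.7333  0.1001 -0.0023]
235 [0.7209 0.1032 0.012 ]
260 [0.6969 0.109  0.02  ]
280 [0.6774 0.1137 0.0265]
300 [0.6583 0.1183 0.033 ]
318 [0.6406 0.1226 0.0378]
[-0.30817169  0.07316367  0.22672629] 0.3167376121152527
[[0.73895999 0.09991529 0.008     ]
 [0.74214335 0.1131038  0.008     ]
 [0.73577841 0.08672478 0.008     ]]
```

>>> apply_moves(commands=[[[-4.1,0.9,0,0],[-4.1,0.9,0,0],[-4.1,0.9,-1,0],[-4.2,0.97,-4,0],[0,0,-5,0],[0,0,-4,0],[0,0,0,0]]], gripper=0.8)

```text
time_s: 11.08
ee_pos: [0.5689, 0.1372, 0.0418]
eef_rot: [[-0.235, -0.972, -0.013], [-0.972, 0.235, -0.002], [0.005, 0.013, -1.0]]
contact_force: [0.1, -0.5, -0.1]
finger_gap: 0.0856
```

```bash
python3 - <<'E'
from h import *
s=env.get_state();print(s["ee_pos"],s["time_s"])
p,d=eyes.read_camera("wrist");cv2.imwrite("pics/w7.png",p[:,:,::-1])
E
```

```text
[0.56894368 0.13721019 0.0417864 ] 11.075
```

View pics/w7.png

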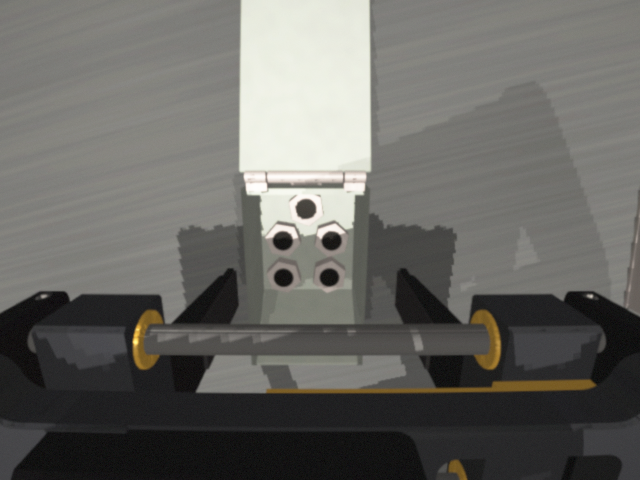

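```bash
python3 - <<'E'
from h import *
s=env.get_state();print(s["ee_pos"],s["eef_rot"][:,2])
print(onplane("wrist",[(307,182),(246,183),(367,183)],0.046).round(4)); print(onplane("wrist",[(285,361),(252,361),(362,361)],0.042).round(4))
E
```

```text
[0.57177145 0.13760037 0.04513449] [-0.00738839 -0.00102354 -0.99997218]
[[0.6285 0.1282 0.046 ]
 [0.6352 0.1574 0.046 ]
 [0.6212 0.0996 0.046 ]]
[[0.5295 0.1663 0.042 ]
 [0.534  0.1853 0.042 ]
 [0.5187 0.1222 0.042 ]]
```

>>> apply_moves(commands=[[[0.2,0.2,-1.5,0],[0,0,-1.4,0],[0,0,0,0],[0,0,0,0]]])

```text
time_s: 11.62
ee_pos: [0.5771, 0.14, 0.02]
eef_rot: [[-0.235, -0.972, 0.001], [-0.972, 0.235, 0.0], [-0.0, -0.001, -1.0]]
contact_force: [-0.5, -0.4, 0.1]
finger_gap: 0.0858
```

>>> apply_moves(commands=[[[0,0,0,0],[0,0,0,0],[0,0,0,0],[0,0,0,0]]], gripper=-1)

```text
time_s: 12.12
ee_pos: [0.5771, 0.1402, 0.0201]
eef_rot: [[-0.235, -0.972, 0.001], [-0.972, 0.235, 0.0], [-0.001, -0.001, -1.0]]
contact_force: [0.1, 1.6, 1.4]
finger_gap: 0.064
```

>>> apply_moves(commands=[[[0,0,1,0],[0,0,1.5,0],[0,0,2,0],[0,0,2,0],[0,0,1.5,0],[0,0,0,0]]])

```text
time_s: 12.88
ee_pos: [0.5783, 0.1402, 0.1022]
eef_rot: [[-0.235, -0.972, 0.004], [-0.972, 0.235, 0.001], [-0.002, -0.004, -1.0]]
contact_force: [0.1, 0.1, -6.0]
finger_gap: 0.0636
```

>>> apply_moves(commands=[[[0.1,-1.5,0,0.01],[0.2,-3,0,0.015],[0.2,-3,0,0.015],[0.2,-3,0,0.015],[0.2,-3,0,0.015],[0.2,-3,0,0.015],[0.2,-3,0,0.015],[0.2,-3,0,0.015],[0.3,-3,0,0.01],[0.3,-2,0,0],[0.2,-1.2,0,0],[0,0,0,0]]])

```text
time_s: 14.38
ee_pos: [0.5997, -0.1475, 0.0993]
eef_rot: [[-0.113, -0.994, -0.001], [-0.994, 0.113, 0.0], [-0.0, 0.001, -1.0]]
contact_force: [-0.6, -0.2, -6.9]
finger_gap: 0.0639
```

```bash
python3 - <<'E'
from h import *
s=env.get_state();print(s["ee_pos"],s["time_s"],s["contact_force"],s["wrist_torque"])
p,d=eyes.read_camera("wrist");cv2.imwrite("pics/w8.png",p[:,:,::-1])
p,d=eyes.read_camera("scene");cv2.imwrite("pics/s8.png",cv2.resize(p[180:340,190:390,::-1],None,fx=3.5,fy=3.5))
E
```

```text
[ 0.59965111 -0.14746651  0.09933031] 14.375 [-0.58367898 -0.20629978 -6.88994382] [0.0998669  0.08621884 0.0140095 ]
```

View pics/w8.png

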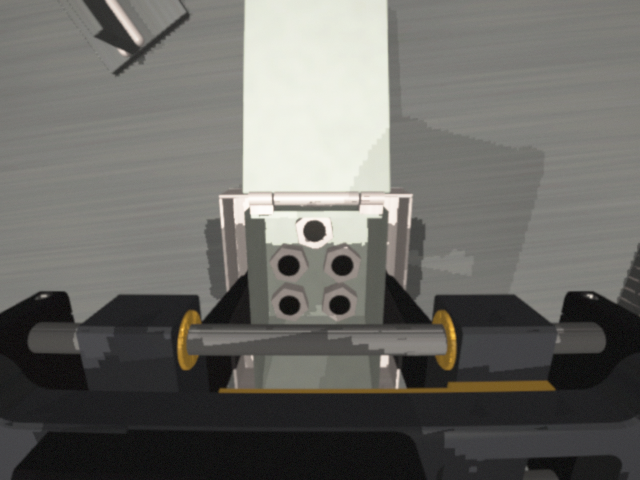

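View pics/s8.png

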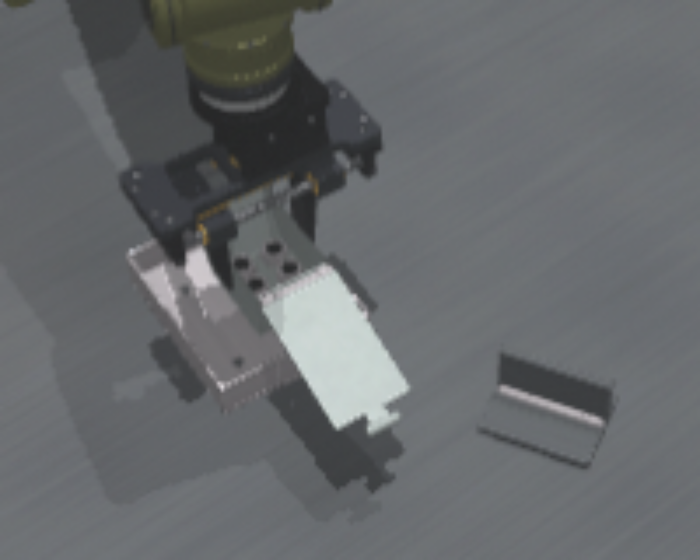

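>>> apply_moves(commands=[[[0,0,-1.5,0],[0,0,-1.5,0],[0,0,-1.0,0],[0,0,-0.3,0],[0,0,0,0]]])

```text
time_s: 15.1
ee_pos: [0.5997, -0.147, 0.0564]
eef_rot: [[-0.112, -0.994, -0.0], [-0.994, 0.112, 0.0], [-0.0, 0.0, -1.0]]
contact_force: [-0.6, 0.4, -6.6]
finger_gap: 0.0641
```

>>> apply_moves(commands=[[[-0.05,0,-0.3,0],[-0.1,0,-0.3,0],[-0.1,0,-0.3,0],[0,0,0,0]]])

```text
time_s: 15.6
ee_pos: [0.5986, -0.1472, 0.051]
eef_rot: [[-0.112, -0.994, 0.003], [-0.994, 0.112, -0.0], [0.0, -0.003, -1.0]]
contact_force: [-4.4, 3.1, 6.6]
finger_gap: 0.0635
```

```bash
python3 - <<'E'
from h import *
s=env.get_state();print(s["ee_pos"],s["time_s"],s["contact_force"],s["wrist_torque"])
p,d=eyes.read_camera("scene");cv2.imwrite("pics/s9.png",cv2.resize(p[180:340,190:390,::-1],None,fx=3.5,fy=3.5))
E
```

```text
[ 0.59863817 -0.14720141  0.05095486] 15.6 [-4.36773208  3.10896058  6.56298967] [0.50084444 0.58887467 0.08722566]
```

View pics/s9.png

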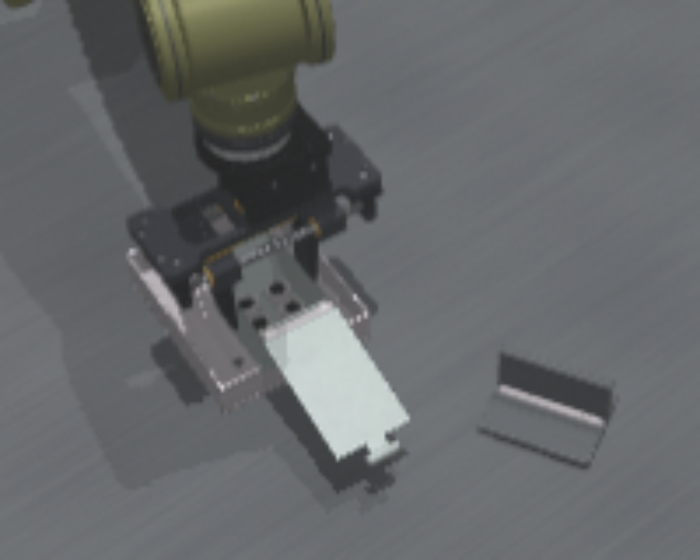

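>>> apply_moves(commands=[[[-0.1,0,-0.3,0],[-0.1,0,-0.3,0],[0,0,0,0]]])

```text
time_s: 16.02
ee_pos: [0.5967, -0.147, 0.0448]
eef_rot: [[-0.112, -0.994, 0.003], [-0.994, 0.112, -0.0], [-0.0, -0.003, -1.0]]
contact_force: [-4.3, 2.8, 5.6]
finger_gap: 0.0637
```

>>> apply_moves(commands=[[[-0.1,0,-0.3,0],[-0.1,0,-0.3,0],[0,0,0,0]]])

```text
time_s: 16.4
ee_pos: [0.5948, -0.1468, 0.0385]
eef_rot: [[-0.112, -0.994, 0.003], [-0.994, 0.112, 0.0], [-0.0, -0.003, -1.0]]
contact_force: [-4.8, 3.9, 5.7]
finger_gap: 0.0639
```

```bash
python3 - <<'E'
from h import *
s=env.get_state();print(s["ee_pos"],s["time_s"],s["contact_force"],s["wrist_torque"])
p,d=eyes.read_camera("wrist");cv2.imwrite("pics/w10.png",p[:,:,::-1]);np.save("w10d.npy",d)
p,d=eyes.read_camera("scene");cv2.imwrite("pics/s10.png",cv2.resize(p[180:340,190:390,::-1],None,fx=3.5,fy=3.5))
E
```

```text
[ 0.59477758 -0.14684081  0.03854226] 16.4 [-4.75409682  3.87897908  5.7320526 ] [0.66495798 0.3732174  0.1385528 ]
```

View pics/w10.png

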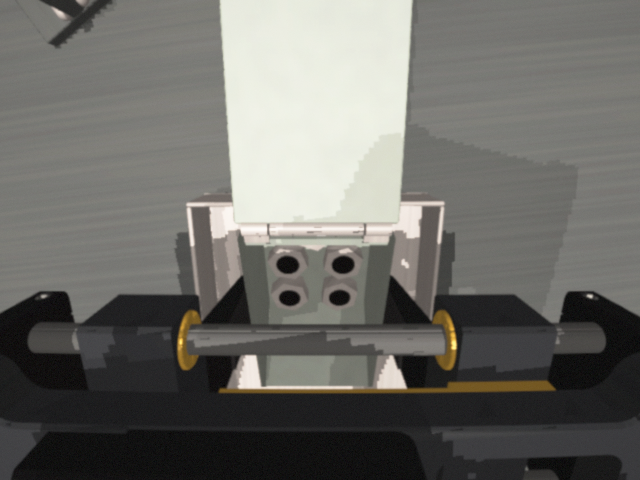

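View pics/s10.png

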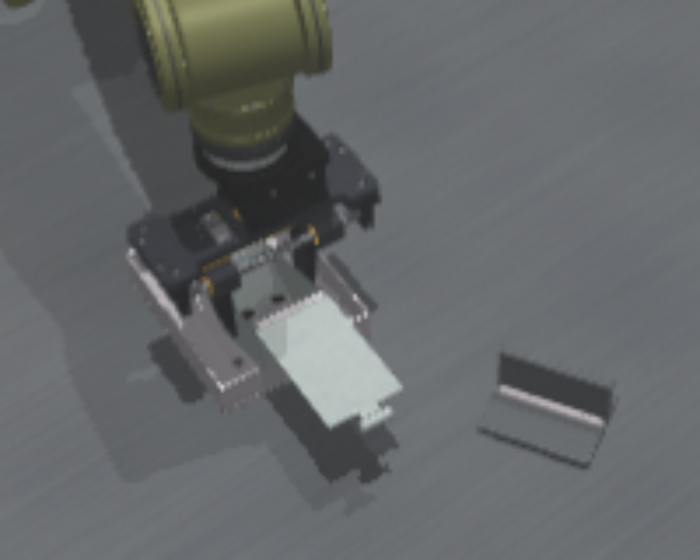

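```bash
cat >> h.py <<'E'
def lidslope(d,box=(60,200,250,380)):
    m=np.zeros((480,640),bool);m[box[0]:box[1],box[2]:box[3]]=True
    P=depthpts("wrist",d,m);A=np.c_[P[:,:2],np.ones(len(P))]
    k=np.linalg.lstsq(A,P[:,2],rcond=None)[0];r=P[:,2]-A@k
    return np.degrees(np.arctan(np.hypot(k[0],k[1])))*np.sign(k[0]),np.abs(r).mean(),P
E
python3 - <<'E'
from h import *
a,e,P=lidslope(np.load("w10d.npy")); print(a,a+17.1,e,P[:,2].min(),P[:,2].max())
E
```

```text
1.1066386550095024 18.206638655009503 0.0005186235317407201 0.07860754357073022 0.08434444210276054
```

>>> apply_moves(commands=[[[-0.1,0,-0.3,0],[-0.1,0,-0.3,0],[0,0,0,0]]])

```text
time_s: 16.88
ee_pos: [0.5929, -0.1467, 0.0319]
eef_rot: [[-0.112, -0.994, 0.004], [-0.994, 0.112, 0.0], [-0.001, -0.004, -1.0]]
contact_force: [-1.8, 4.8, 5.2]
finger_gap: 0.0639
```

>>> apply_moves(commands=[[[-0.1,0,-0.3,0],[-0.1,0,-0.3,0],[0,0,0,0]]])

```text
time_s: 17.25
ee_pos: [0.5923, -0.1468, 0.0296]
eef_rot: [[-0.112, -0.994, 0.005], [-0.994, 0.112, 0.0], [-0.001, -0.005, -1.0]]
contact_force: [-7.4, 7.7, 22.3]
finger_gap: 0.0636
```

```bash
python3 - <<'E'
from h import *
s=env.get_state();print(s["ee_pos"],s["time_s"],s["contact_force"],s["wrist_torque"])
p,d=eyes.read_camera("wrist");cv2.imwrite("pics/w11.png",p[:,:,::-1]);np.save("w11d.npy",d)
print(lidslope(d)[:2])
E
```

```text
[ 0.5922805  -0.14678899  0.02961716] 17.25 [-7.38569481  7.73292818 22.28305171] [1.55656065 1.17154954 0.14658457]
(np.float64(11.275905621400629), np.float64(0.000518722834912656))
```

View pics/w11.png

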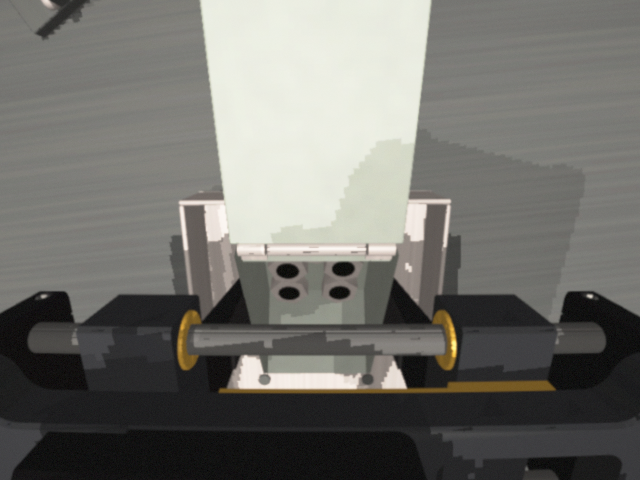

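>>> apply_moves(commands=[[[0,0,0,0],[0,0,0,0],[0,0,0,0]]], gripper=0.7)

```text
time_s: 17.68
ee_pos: [0.5891, -0.1473, 0.0233]
eef_rot: [[-0.112, -0.994, -0.0], [-0.994, 0.112, -0.0], [0.0, 0.0, -1.0]]
contact_force: [0.1, -0.7, 0.4]
finger_gap: 0.0804
```

>>> apply_moves(commands=[[[0,0,3,0],[1,-0.1,5,0],[2,-0.2,5,0],[2,-0.2,3,0],[2,-0.2,0,0],[0,0,0,0],[0,0,0,0]]])

```text
time_s: 18.55
ee_pos: [0.6582, -0.1539, 0.1822]
eef_rot: [[-0.112, -0.994, -0.003], [-0.994, 0.112, 0.001], [-0.0, 0.003, -1.0]]
contact_force: [0.4, 0.2, -0.5]
finger_gap: 0.0808
```

```bash
python3 - <<'E'
from h import *
s=env.get_state();print(s["ee_pos"],s["time_s"],s["contact_force"],s["finger_gap"])
p,d=eyes.read_camera("wrist");cv2.imwrite("pics/w12.png",p[:,:,::-1]);np.save("w12d.npy",d)
p,d=eyes.read_camera("scene");cv2.imwrite("pics/s12.png",cv2.resize(p[180:340,190:390,::-1],None,fx=3.5,fy=3.5))
E
```

```text
[ 0.6582137  -0.15392448  0.18215278] 18.55 [ 0.43041653  0.19327525 -0.48625082] 0.08084220582672841
```

View pics/w12.png

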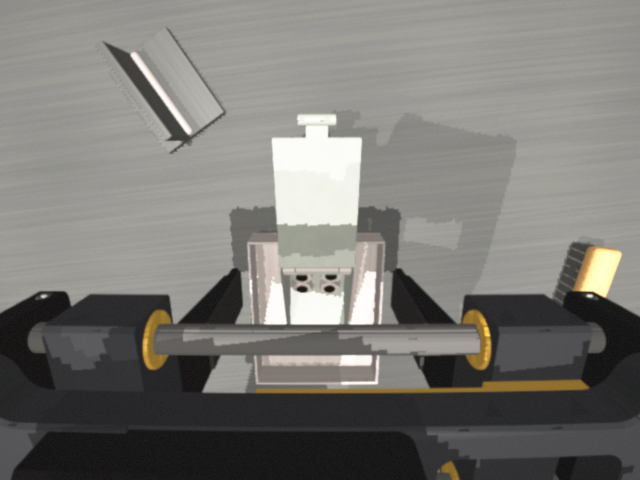

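View pics/s12.png

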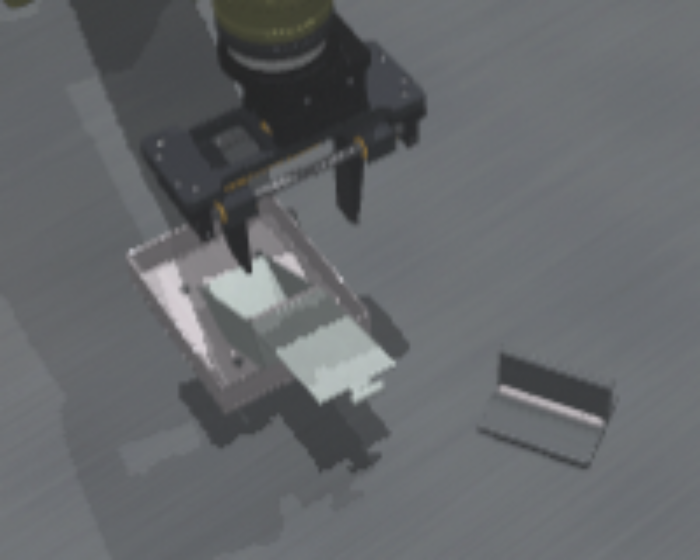

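```bash
python3 - <<'E'
from h import *
d=np.load("w12d.npy");R,c=pose("wrist")
print(lidslope(d,(150,255,285,350))[:2])
def pt(u,v):
    x=d[v-1:v+2,u-1:u+2];x=np.median(x[x>0]);return (rays("wrist",[(u,v)])[0]*x)@R.T+c
for uv in [(317,119),(317,145),(276,145),(357,145),(317,200),(317,250),(317,266),(316,271),(284,272),(350,272)]: print(uv,pt(*uv).round(4))
E
```

```text
(np.float64(11.220065491436673), np.float64(0.0005143399986167999))
(317, 119) [ 0.7489 -0.165   0.1068]
(317, 145) [ 0.7318 -0.1631  0.1009]
(276, 145) [ 0.735  -0.1341  0.1007]
(357, 145) [ 0.7286 -0.1915  0.1009]
(317, 200) [ 0.6911 -0.1586  0.0924]
(317, 250) [ 0.6483 -0.1538  0.0838]
(317, 266) [ 0.6333 -0.1522  0.0809]
(316, 271) [ 0.629  -0.1508  0.0813]
(284, 272) [ 0.6313 -0.1238  0.0817]
(350, 272) [ 0.6244 -0.1795  0.0802]
```

>>> apply_moves(commands=[[[3.5,-0.4,0,0],[3.8,-0.5,-1.6,0],[0,0,-4,0],[0,0,-4,0],[0,0,0,0],[0,0,0,0]]])

```text
time_s: 19.4
ee_pos: [0.7327, -0.1633, 0.0892]
eef_rot: [[-0.112, -0.994, 0.002], [-0.994, 0.112, -0.0], [0.0, -0.002, -1.0]]
contact_force: [-0.6, -0.0, 0.8]
finger_gap: 0.0807
```

>>> apply_moves(commands=[[[0,0,0,0],[0,0,0,0],[0,0,0,0]]], gripper=-1)

```text
time_s: 19.77
ee_pos: [0.7333, -0.1633, 0.0894]
eef_rot: [[-0.112, -0.994, 0.003], [-0.994, 0.112, -0.001], [0.0, -0.003, -1.0]]
contact_force: [1.2, 0.3, 1.9]
finger_gap: 0.0628
```

```bash
python3 - <<'E'
from h import *
s=env.get_state();print(s["ee_pos"],s["time_s"],s["contact_force"],s["finger_gap"])
p,d=eyes.read_camera("wrist");cv2.imwrite("pics/w13.png",p[:,:,::-1]);np.save("w13d.npy",d)
p,d=eyes.read_camera("scene");cv2.imwrite("pics/s13.png",cv2.resize(p[180:340,190:390,::-1],None,fx=3.5,fy=3.5))
th=np.radians([28.3,33,38,43,48,53,58,63,68,73,78,83,88,93,98,103])
f=lambda t,x,z:np.c_[x*np.cos(t)-z*np.sin(t),x*np.sin(t)+z*np.cos(t)]
C=np.where((th<np.radians(55))[:,None],f(th,178.4,12.9),f(th,207.4,-29.1)+[-51,0.3])
D=np.diff(C,axis=0)/10
print(np.c_[np.degrees(th[1:]),D[:,0]*.994,D[:,0]*-.108,D[:,1]].round(2).tolist())
E
```

```text
[ 0.73325359 -0.16325388  0.0893774 ] 19.775 [1.15140467 0.32371435 1.88300248] 0.06283028259541176
[[33.0, -0.83, 0.09, 1.2], [38.0, -0.99, 0.11, 1.2], [43.0, -1.09, 0.12, 1.11], [48.0, -1.18, 0.13, 1.01], [53.0, -1.26, 0.14, 0.9], [58.0, -1.34, 0.15, 1.05], [63.0, -1.44, 0.16, 1.11], [68.0, -1.53, 0.17, 0.98], [73.0, -1.61, 0.18, 0.84], [78.0, -1.68, 0.18, 0.7], [83.0, -1.73, 0.19, 0.55], [88.0, -1.77, 0.19, 0.4], [93.0, -1.8, 0.2, 0.24], [98.0, -1.81, 0.2, 0.08], [103.0, -1.81, 0.2, -0.08]]
```

View pics/w13.png

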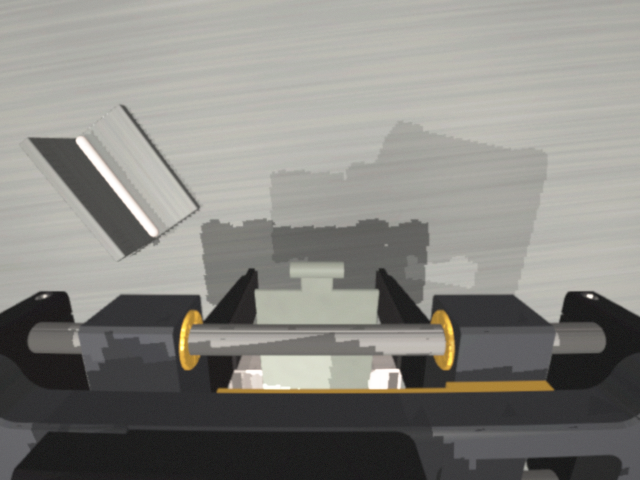

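View pics/s13.png

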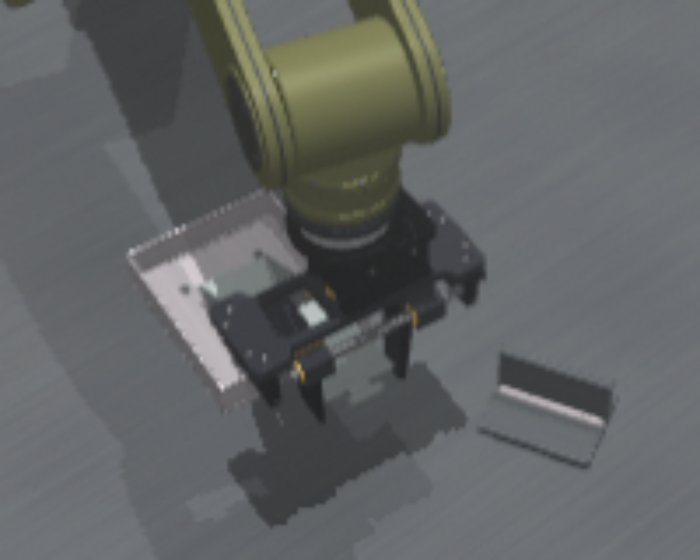

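>>> apply_moves(commands=[[[-0.8,0.1,1.2,0],[-1.0,0.1,1.2,0],[-1.1,0.1,1.1,0],[0,0,0,0]]])

```text
time_s: 20.38
ee_pos: [0.7026, -0.16, 0.1239]
eef_rot: [[-0.112, -0.994, 0.001], [-0.994, 0.112, -0.0], [0.0, -0.001, -1.0]]
contact_force: [2.4, -0.2, -0.2]
finger_gap: 0.0629
```

```bash
python3 - <<'E'
from h import *
s=env.get_state();print(s["ee_pos"],s["time_s"],s["contact_force"],s["wrist_torque"],s["finger_gap"])
p,d=eyes.read_camera("scene");cv2.imwrite("pics/s14.png",cv2.resize(p[160:320,190:390,::-1],None,fx=3.5,fy=3.5))
E
```

```text
[ 0.70259959 -0.15998498  0.12388336] 20.375 [ 2.42088708 -0.18619796 -0.16296066] [-1.15537576e-04 -3.39706561e-01 -6.15998334e-02] 0.06293238749930892
```

View pics/s14.png

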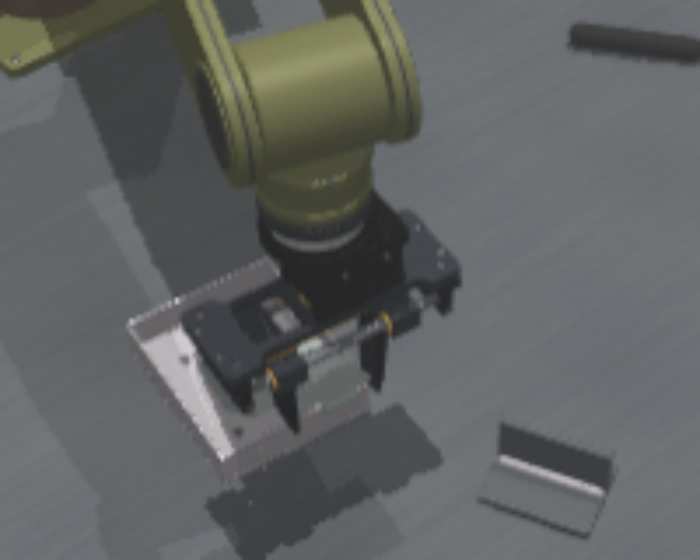

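>>> apply_moves(commands=[[[-1.2,0.1,1.0,0],[-1.3,0.15,0.9,0],[-1.3,0.15,1.0,0],[-1.4,0.15,1.0,0],[0,0,0,0]]])

```text
time_s: 21.05
ee_pos: [0.6505, -0.1546, 0.1627]
eef_rot: [[-0.112, -0.994, 0.001], [-0.994, 0.112, -0.0], [0.0, -0.001, -1.0]]
contact_force: [1.7, 0.1, -2.0]
finger_gap: 0.063
```

```bash
python3 - <<'E'
from h import *
s=env.get_state();print(s["ee_pos"],s["time_s"],s["contact_force"],s["wrist_torque"],s["finger_gap"])
p,d=eyes.read_camera("scene");cv2.imwrite("pics/s15.png",cv2.resize(p[160:320,190:390,::-1],None,fx=3.5,fy=3.5))
p,d=eyes.read_camera("wrist");cv2.imwrite("pics/w15.png",p[:,:,::-1]);np.save("w15d.npy",d)
E
```

```text
[ 0.65051813 -0.15457787  0.16269165] 21.05 [ 1.68672023  0.10236816 -1.97216941] [ 0.04750256 -0.39957719  0.07463095] 0.06302657118082694
```

View pics/s15.png

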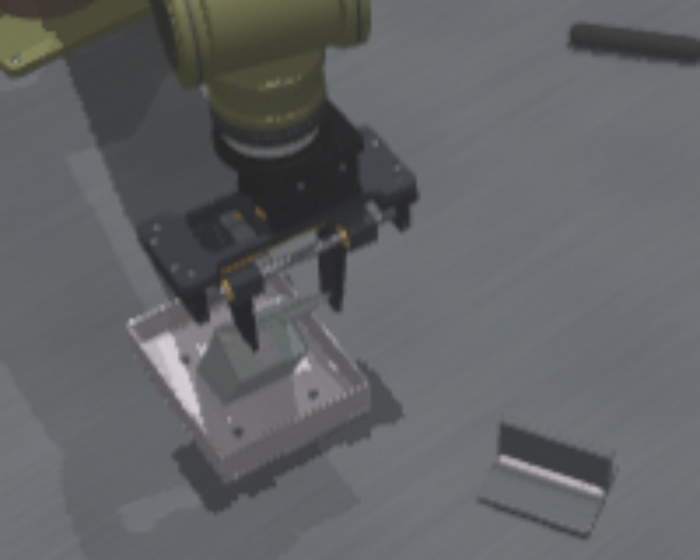

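View pics/w15.png

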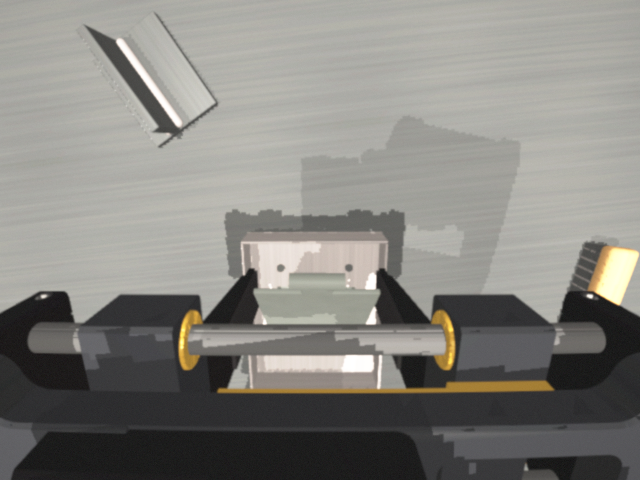

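>>> apply_moves(commands=[[[-1.5,0.15,0.9,0],[-1.6,0.2,0.8,0],[-1.7,0.2,0.6,0],[0,0,0,0]]])

```text
time_s: 21.65
ee_pos: [0.6038, -0.1493, 0.1858]
eef_rot: [[-0.112, -0.994, 0.003], [-0.994, 0.112, -0.001], [0.001, -0.003, -1.0]]
contact_force: [2.2, -0.0, 0.5]
finger_gap: 0.0632
```

```bash
python3 - <<'E'
from h import *
s=env.get_state();print(s["ee_pos"],s["time_s"],s["contact_force"],s["wrist_torque"],s["finger_gap"])
p,d=eyes.read_camera("scene");cv2.imwrite("pics/s16.png",cv2.resize(p[160:320,190:390,::-1],None,fx=3.5,fy=3.5));np.save("s16d.npy",d)
o=eyes.outline_of("scene","box_centre")
for q in o[:2]:
    P=depthpts("scene",d,q["pixels"]); print(q["score"],len(P),P.min(0),P.max(0))
p,d=eyes.read_camera("wrist");cv2.imwrite("pics/w16.png",p[:,:,::-1])
E
```

```text
[ 0.60384104 -0.1492689   0.18578683] 21.65 [ 2.19413215 -0.04832689  0.53150042] [-0.07882461 -0.57488235 -0.02100717] 0.06322070343700256
0.65 866 [ 0.43874305 -0.18420964 -0.00308121] [ 0.62442384 -0.06666697  0.21534685]
```

View pics/s16.png

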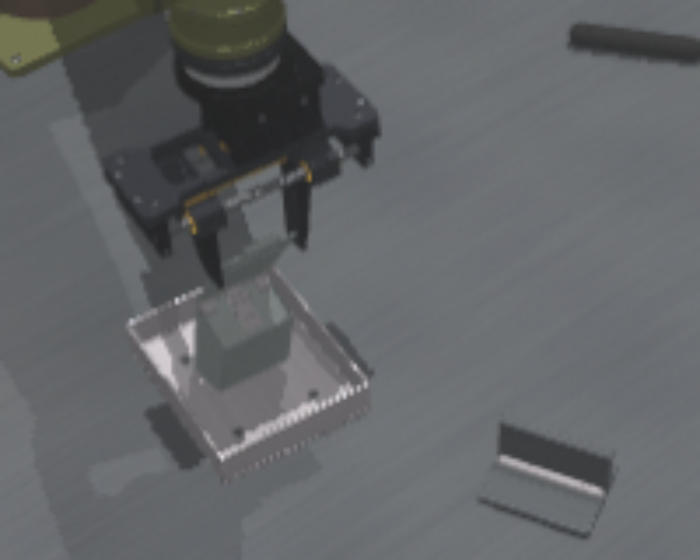

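View pics/w16.png

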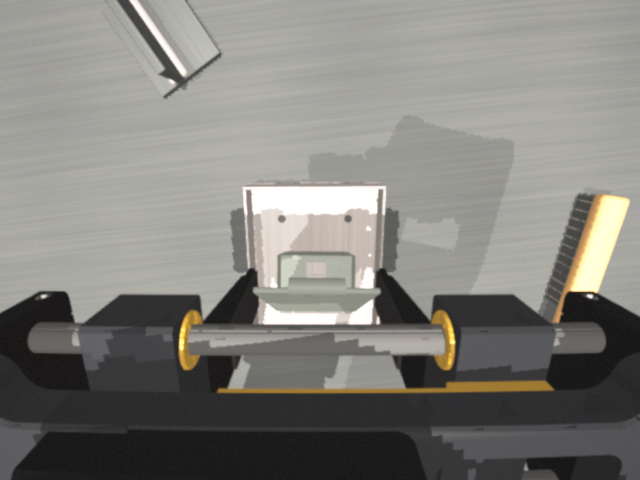

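```bash
cat >> h.py <<'E'
def planefit(cam,d,u0,u1,v0,v1):
    m=np.zeros((480,640),bool);m[v0:v1,u0:u1]=True
    P=depthpts(cam,d,m);c=np.median(P,0);_,s,V=np.linalg.svd(P-P.mean(0));n=V[2]
    return n*np.sign(n[2]) if abs(n[2])>.05 else n*np.sign(n[0]),P.mean(0),s/np.sqrt(len(P))
E
python3 - <<'E'
from h import *
d=np.load("s16d.npy")
print(planefit("scene",d,251,269,255,266)); print(planefit("scene",d,250,264,258,268))
E
```

```text
(array([-0.94557869,  0.20047629,  0.25630098]), array([ 0.58261354, -0.15381535,  0.06464592]), array([0.02486503, 0.01178212, 0.00300076]))
(array([-0.88386106,  0.33754918,  0.32380579]), array([ 0.57913105, -0.16229329,  0.05729065]), array([0.02152541, 0.0105457 , 0.00338913]))
```

>>> apply_moves(commands=[[[-1.7,0.2,0.5,0],[-1.7,0.2,0.3,0],[-1.8,0.2,0.1,0],[0,0,0,0]]])

```text
time_s: 22.3
ee_pos: [0.5533, -0.1436, 0.1972]
eef_rot: [[-0.112, -0.994, 0.007], [-0.994, 0.112, -0.002], [0.001, -0.007, -1.0]]
contact_force: [2.7, -0.4, 9.5]
finger_gap: 0.0631
```

```bash
python3 - <<'E'
from h import *
s=env.get_state();print(s["ee_pos"],s["time_s"],s["contact_force"],s["wrist_torque"],s["finger_gap"])
p,d=eyes.read_camera("scene");cv2.imwrite("pics/s17.png",cv2.resize(p[160:320,190:390,::-1],None,fx=3.5,fy=3.5));np.save("s17d.npy",d)
p,d=eyes.read_camera("wrist");cv2.imwrite("pics/w17.png",p[:,:,::-1])
E
```

```text
[ 0.55328131 -0.14363395  0.19718441] 22.3 [ 2.66636089 -0.39108887  9.48849617] [ 0.03473672 -0.65607925  0.05178309] 0.06310531915644373
```

View pics/s17.png

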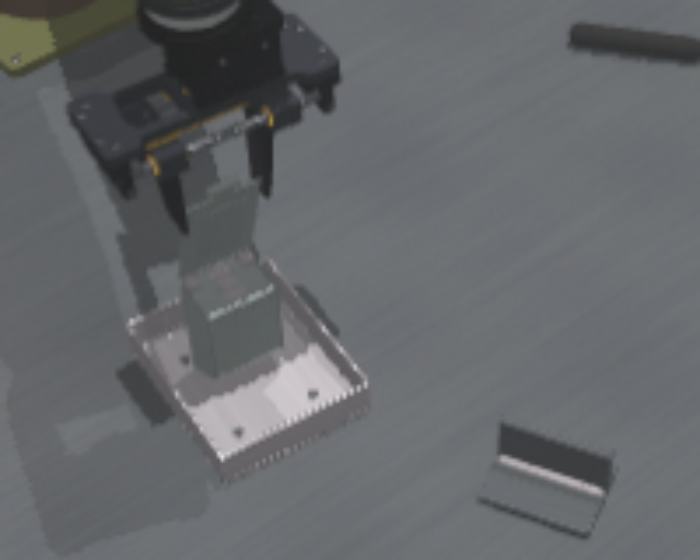

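View pics/w17.png

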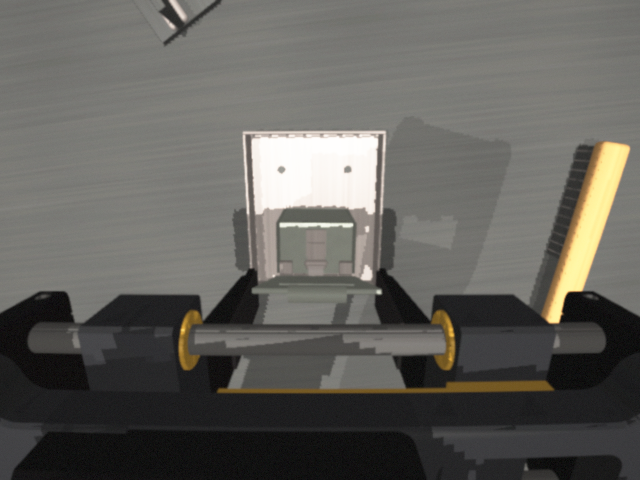

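>>> apply_moves(commands=[[[-1.8,0.2,0.1,0],[-1.8,0.2,0.0,0],[-0.9,0.1,0.0,0],[0,0,0,0]]])

```text
time_s: 22.9
ee_pos: [0.5074, -0.1383, 0.1969]
eef_rot: [[-0.112, -0.994, 0.003], [-0.994, 0.112, -0.001], [0.001, -0.003, -1.0]]
contact_force: [-0.0, 1.2, 7.4]
finger_gap: 0.0634
```

```bash
python3 - <<'E'
from h import *
s=env.get_state();print(s["ee_pos"],s["time_s"],s["contact_force"],s["wrist_torque"],s["finger_gap"])
p,d=eyes.read_camera("scene");cv2.imwrite("pics/s18.png",cv2.resize(p[160:320,190:390,::-1],None,fx=3.5,fy=3.5));np.save("s18d.npy",d)
p,d=eyes.read_camera("top");cv2.imwrite("pics/t18.png",cv2.resize(p[180:380,260:480,::-1],None,fx=3,fy=3))
E
```

```text
[ 0.50736537 -0.13834077  0.19689939] 22.9 [-0.02760983  1.21107264  7.41591203] [ 0.15808333 -0.32780163  0.00978767] 0.06342745093350687
```

View pics/s18.png

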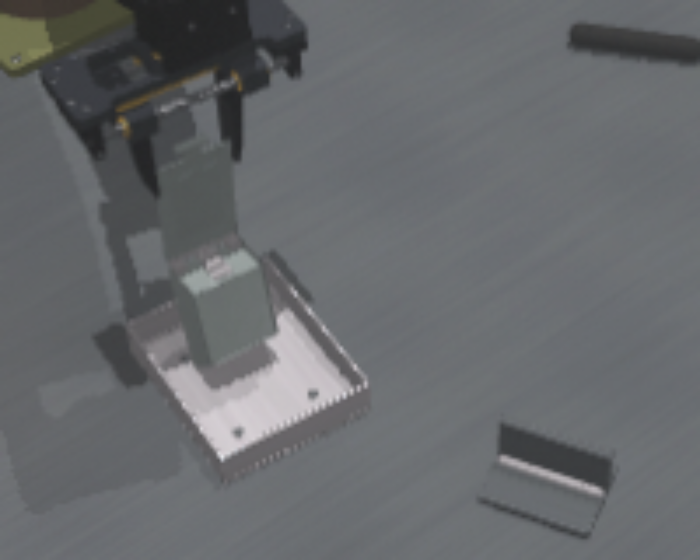

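View pics/t18.png

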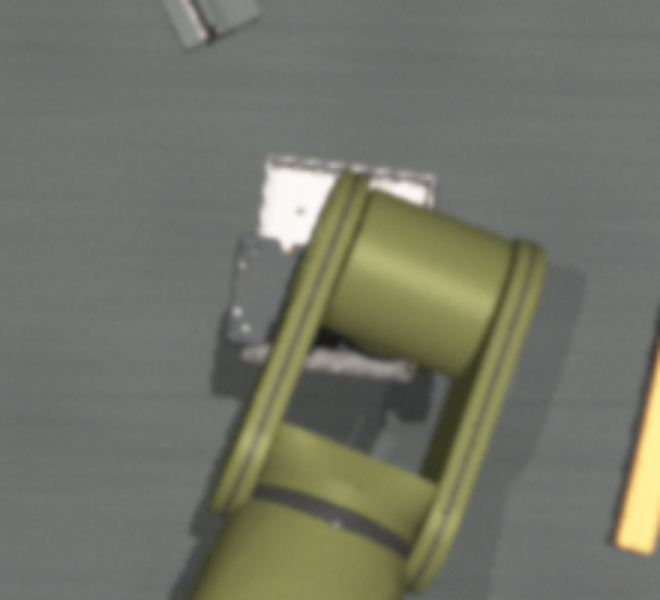

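```bash
python3 - <<'E'
from h import *
d=np.load("s18d.npy")
for r in [(246,267,243,259),(248,265,246,257)]:
    n,c,s=planefit("scene",d,*r); print(n.round(3),c.round(4),s.round(4))
# vertical profile along base col
R,c=pose("scene")
for v in range(236,268,3):
    u=256; print(v,(rays("scene",[(u,v)])[0]*d[v,u]@R.T+c).round(4))
E
```

```text
[ 0.989 -0.131  0.072] [ 0.553  -0.1442  0.0709] [0.0217 0.0144 0.0043]
[ 0.975 -0.115  0.192] [ 0.5541 -0.145   0.0704] [0.016  0.0098 0.0021]
236 [ 0.5403 -0.131   0.1107]
239 [ 0.5472 -0.1361  0.1078]
242 [ 0.5478 -0.1377  0.0974]
245 [ 0.5507 -0.1406  0.0895]
248 [ 0.5537 -0.1436  0.0818]
251 [ 0.5535 -0.1447  0.0699]
254 [ 0.5535 -0.1461  0.0581]
257 [ 0.5584 -0.1501  0.0527]
260 [ 0.5581 -0.1513  0.0403]
263 [ 0.541  -0.1432  0.005 ]
266 [ 0.5471 -0.148   0.0008]
```

>>> apply_moves(commands=[[[-1.5,0.2,-0.1,0],[-1.3,0.15,-0.1,0],[0.05,0.5,0,0],[-0.05,-0.5,0,0],[0.05,0.5,0,0],[-0.05,-0.5,0,0],[0,0,0,0]]])

```text
time_s: 23.88
ee_pos: [0.4784, -0.1336, 0.1927]
eef_rot: [[-0.112, -0.994, 0.0], [-0.994, 0.112, 0.003], [-0.003, 0.0, -1.0]]
contact_force: [0.2, 4.0, 4.1]
finger_gap: 0.0633
```

```bash
python3 - <<'E'
from h import *
s=env.get_state();print(s["ee_pos"],s["time_s"],s["contact_force"],s["wrist_torque"],s["finger_gap"])
p,d=eyes.read_camera("scene");cv2.imwrite("pics/s19.png",cv2.resize(p[160:320,190:390,::-1],None,fx=3.5,fy=3.5));np.save("s19d.npy",d)
o=eyes.outline_of("scene","nut0_centre");print([(round(q["score"],2),q["bbox"]) for q in o])
p,d=eyes.read_camera("wrist");cv2.imwrite("pics/w19.png",p[:,:,::-1])
E
```

```text
[ 0.47844156 -0.1336193   0.19265195] 23.875 [0.21661839 3.99124767 4.05847962] [ 1.22409016 -0.22744139  0.1276842 ] 0.06334910134660209
[]
```

View pics/s19.png

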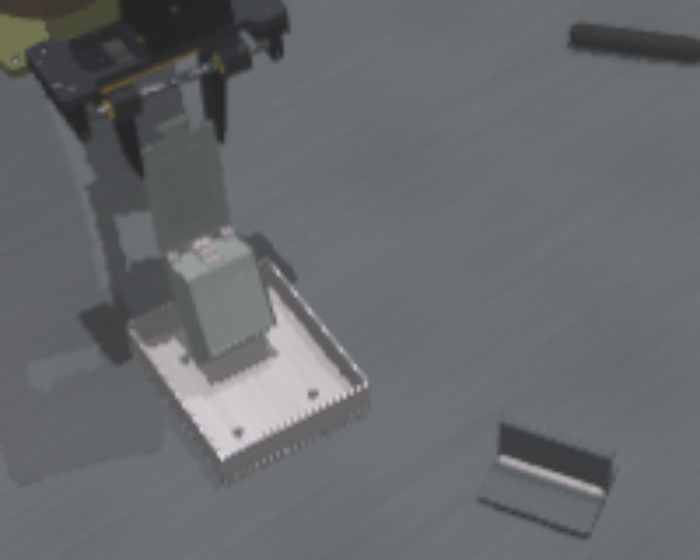

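View pics/w19.png

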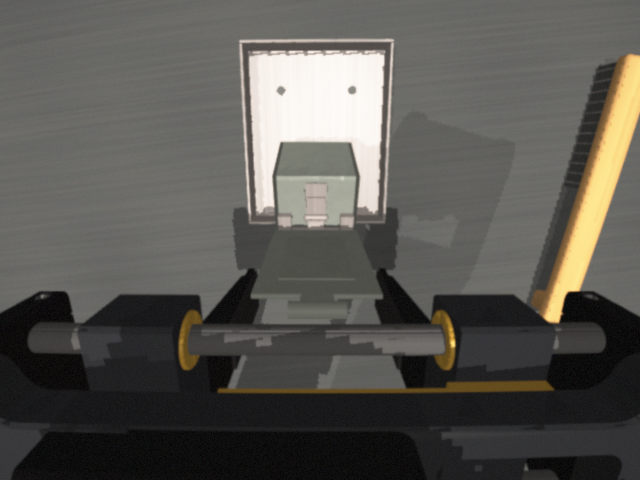

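```bash
python3 - <<'E'
from h import *
d=np.load("s19d.npy");R,c=pose("scene")
m=np.zeros((480,640),bool);m[240:258,246:264]=True
P=depthpts("scene",d,m);a=np.array([.994,-.108,0]);al=(P-[.5588,-.1426,0])@a
k=np.polyfit(P[:,2],al,1);r=al-np.polyval(k,P[:,2]);
for _ in range(4):
    w=np.abs(r)<0.004;k=np.polyfit(P[w,2],al[w],1);r=al-np.polyval(k,P[:,2])
print(k,np.degrees(np.arctan(-k[0]))+90,w.sum(),P[:,2].min(),P[:,2].max())
# lid fit
m[:]=0;m[200:224,235:250]=True
P=depthpts("scene",d,m);al=(P-[.5588,-.1426,0])@a;k=np.polyfit(P[:,2],al,1);r=al-np.polyval(k,P[:,2])
for _ in range(4):
    w=np.abs(r)<0.004;k=np.polyfit(P[w,2],al[w],1);r=al-np.polyval(k,P[:,2])
print(k,"lid lean fwd deg",np.degrees(np.arctan(-k[0])),w.sum(),P[:,2].min(),P[:,2].max())
E
```

```text
[-0.32598236  0.00951704] 108.05505504875771 277 0.0011470563421187574 0.10608143687774252
[-0.04316978 -0.06292453] lid lean fwd deg 2.471911549271068 349 -0.0021233128637854204 0.21338978768789185
```

>>> apply_moves(commands=[[[0.1,0,0.1,0],[0,0,0,0]]], gripper=0.3)

```text
time_s: 24.28
ee_pos: [0.4789, -0.1346, 0.1929]
eef_rot: [[-0.112, -0.994, -0.001], [-0.994, 0.112, -0.0], [0.0, 0.001, -1.0]]
contact_force: [1.4, 2.2, -0.0]
finger_gap: 0.0635
```

```bash
python3 - <<'E'
from h import *
s=env.get_state();print(s["ee_pos"],s["time_s"],s["contact_force"],s["wrist_torque"],s["finger_gap"])
E
```

```text
[ 0.47893022 -0.13459377  0.1928945 ] 24.275 [ 1.38802346  2.17168141 -0.04182986] [ 0.81076353 -0.28785799  0.1107852 ] 0.06346634793808345
```

>>> apply_moves(commands=[[[0.2,0,0,0],[0,0,0,0]]], gripper=0.32)

```text
time_s: 24.52
ee_pos: [0.4811, -0.1347, 0.1933]
eef_rot: [[-0.112, -0.994, -0.001], [-0.994, 0.112, -0.0], [0.0, 0.001, -1.0]]
contact_force: [0.2, 1.5, 0.1]
finger_gap: 0.0632
```

```bash
python3 - <<'E'
from h import *
s=env.get_state();print(s["ee_pos"],s["time_s"],s["contact_force"],s["wrist_torque"],s["finger_gap"])
p,d=eyes.read_camera("wrist");cv2.imwrite("pics/w20.png",p[:,:,::-1])
E
```

```text
[ 0.48112847 -0.13468296  0.19333342] 24.525 [0.18512755 1.52169579 0.08084085] [ 0.61945321 -0.17191296  0.09287432] 0.06319400498667242
```

View pics/w20.png

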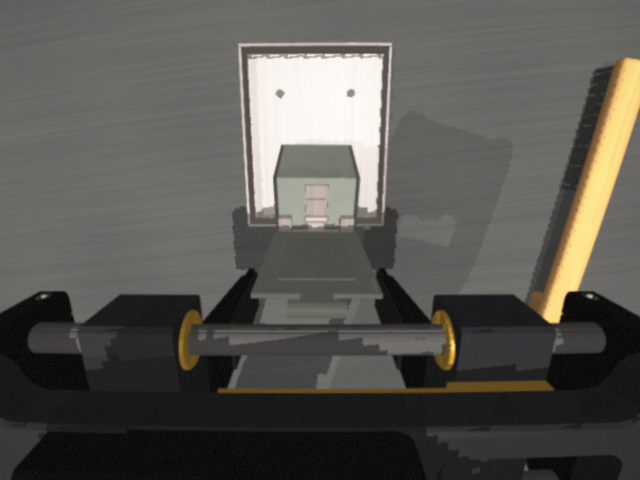

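>>> apply_moves(commands=[[[0.3,0,0,0],[0.3,0,0,0],[0,0,0,0]]], gripper=0.325)

```text
time_s: 24.95
ee_pos: [0.4875, -0.1349, 0.1943]
eef_rot: [[-0.112, -0.994, 0.0], [-0.994, 0.112, -0.001], [0.001, -0.0, -1.0]]
contact_force: [-0.8, 1.8, 3.4]
finger_gap: 0.0633
```

```bash
python3 - <<'E'
from h import *
s=env.get_state();print(s["ee_pos"],s["time_s"],s["contact_force"],s["wrist_torque"],s["finger_gap"])
p,d=eyes.read_camera("scene");cv2.imwrite("pics/s21.png",cv2.resize(p[160:320,190:390,::-1],None,fx=3.5,fy=3.5));np.save("s21d.npy",d)
E
```

```text
[ 0.48753926 -0.13494558  0.19427703] 24.95 [-0.84750149  1.79388173  3.40458368] [0.24507777 0.30559977 0.05749041] 0.06333251222825456
```

View pics/s21.png

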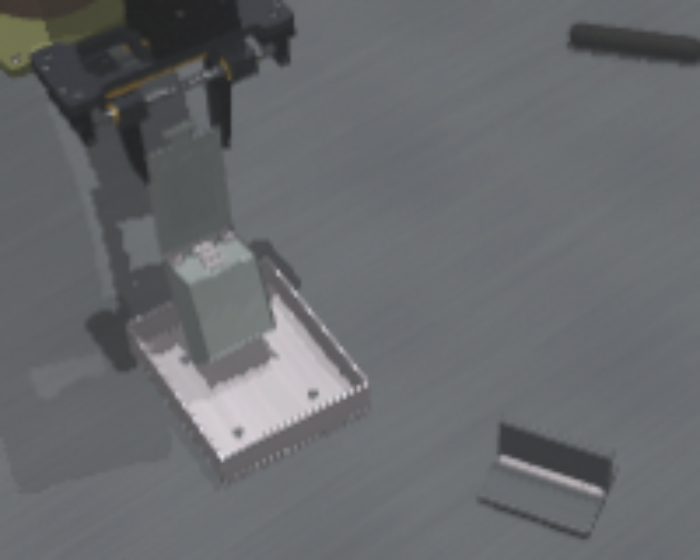

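>>> apply_moves(commands=[[[0.1,0,0.15,0],[0,0,0,0]]])

```text
time_s: 25.25
ee_pos: [0.4878, -0.1347, 0.1945]
eef_rot: [[-0.112, -0.994, -0.001], [-0.994, 0.112, -0.0], [0.001, 0.001, -1.0]]
contact_force: [-1.2, -0.8, -0.1]
finger_gap: 0.0631
```

>>> apply_moves(commands=[[[0,0,0,0]]], gripper=0.36)

```text
time_s: 25.38
ee_pos: [0.4882, -0.1345, 0.1948]
eef_rot: [[-0.112, -0.994, 0.0], [-0.994, 0.112, 0.0], [-0.0, 0.0, -1.0]]
contact_force: [1.3, 0.1, 1.0]
finger_gap: 0.0647
```

```bash
python3 - <<'E'
from h import *
s=env.get_state();print(s["ee_pos"],s["time_s"],s["contact_force"],s["wrist_torque"],s["finger_gap"])
p,d=eyes.read_camera("wrist");cv2.imwrite("pics/w22.png",p[:,:,::-1])
E
```

```text
[ 0.48821501 -0.13451539  0.19475686] 25.375 [1.26480146 0.06155759 1.03415819] [ 0.01498906  0.03807448 -0.03651532] 0.06474733403006211
```

View pics/w22.png

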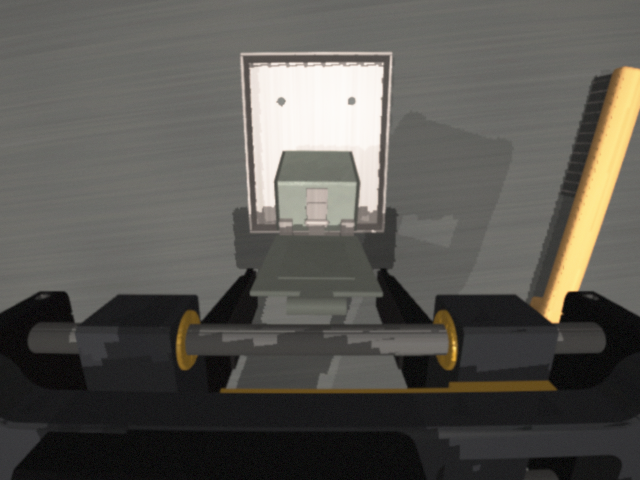

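>>> apply_moves(commands=[[[0,0,0,0]]], gripper=0.45)

```text
time_s: 25.55
ee_pos: [0.4883, -0.1345, 0.1951]
eef_rot: [[-0.112, -0.994, 0.0], [-0.994, 0.112, 0.0], [-0.0, -0.0, -1.0]]
contact_force: [0.5, 0.1, 0.1]
finger_gap: 0.0678
```

```bash
python3 - <<'E'
from h import *
s=env.get_state();print(s["ee_pos"],s["time_s"],s["contact_force"],s["wrist_torque"],s["finger_gap"])
p,d=eyes.read_camera("scene");cv2.imwrite("pics/s23.png",cv2.resize(p[160:320,190:390,::-1],None,fx=3.5,fy=3.5))
p,d=eyes.read_camera("wrist");cv2.imwrite("pics/w23.png",p[:,:,::-1])
E
```

```text
[ 0.48834344 -0.13451192  0.19511387] 25.55 [0.45706242 0.10361603 0.09263122] [0.02869491 0.0094275  0.03625456] 0.06777943561626329
```

View pics/w23.png

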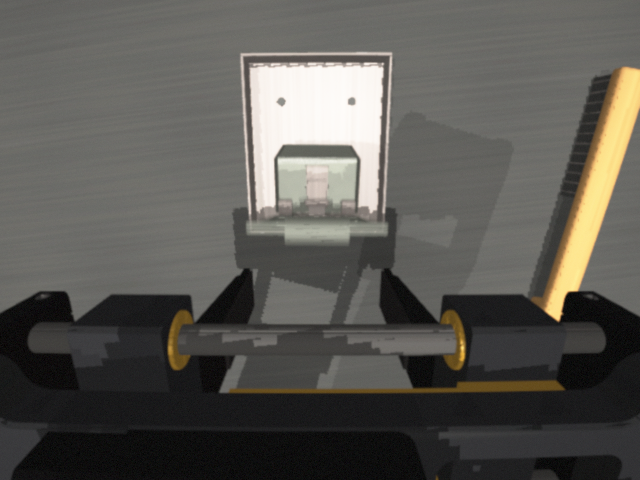

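View pics/s23.png

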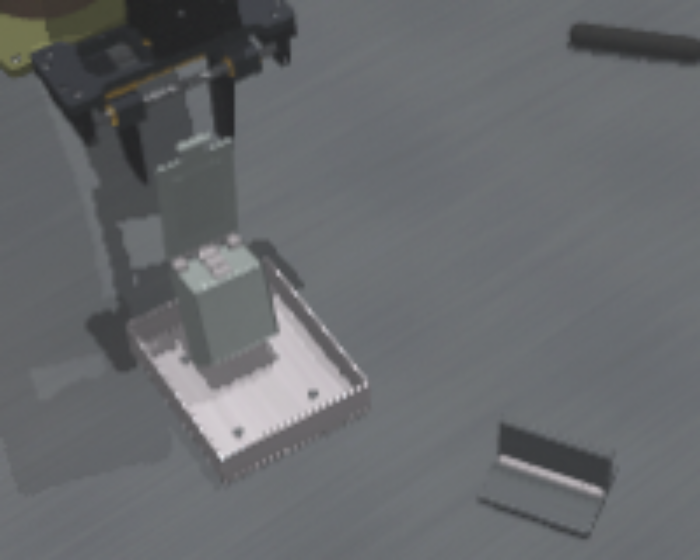

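>>> apply_moves(commands=[[[-1,0,1,0],[-2,0.2,2,0],[0,0,2,0],[0,0,0,0],[0,0,0,0],[0,0,0,0]]], gripper=0.8)

```text
time_s: 26.4
ee_pos: [0.458, -0.1324, 0.244]
eef_rot: [[-0.112, -0.994, -0.002], [-0.994, 0.112, 0.001], [-0.001, 0.002, -1.0]]
contact_force: [-0.4, -0.1, -0.6]
finger_gap: 0.0854
```

```bash
python3 - <<'E'
from h import *
s=env.get_state();print(s["ee_pos"],s["time_s"],s["contact_force"],s["wrist_torque"],s["finger_gap"])
p,d=eyes.read_camera("scene");cv2.imwrite("pics/s24.png",cv2.resize(p[160:320,190:390,::-1],None,fx=3.5,fy=3.5))
p,d=eyes.read_camera("wrist");cv2.imwrite("pics/w24.png",p[:,:,::-1])
p,d=eyes.read_camera("top");cv2.imwrite("pics/t24.png",cv2.resize(p[180:380,260:480,::-1],None,fx=3,fy=3))
E
```

```text
[ 0.45802483 -0.13235084  0.24401976] 26.4 [-0.4133959  -0.06358464 -0.63695146] [0.04659183 0.02431012 0.00568099] 0.08542549342144883
```

View pics/w24.png

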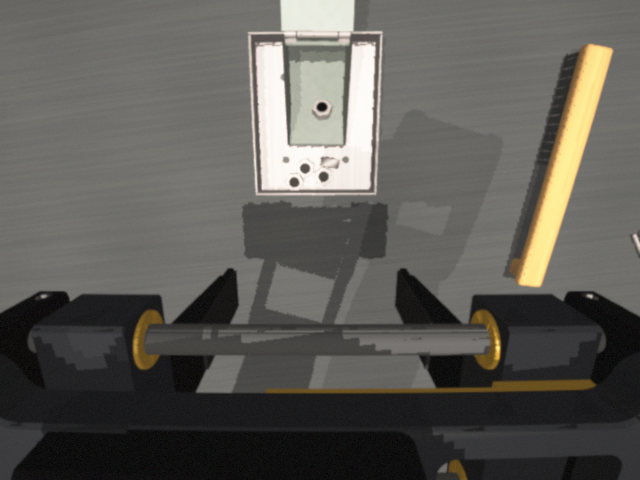

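View pics/s24.png

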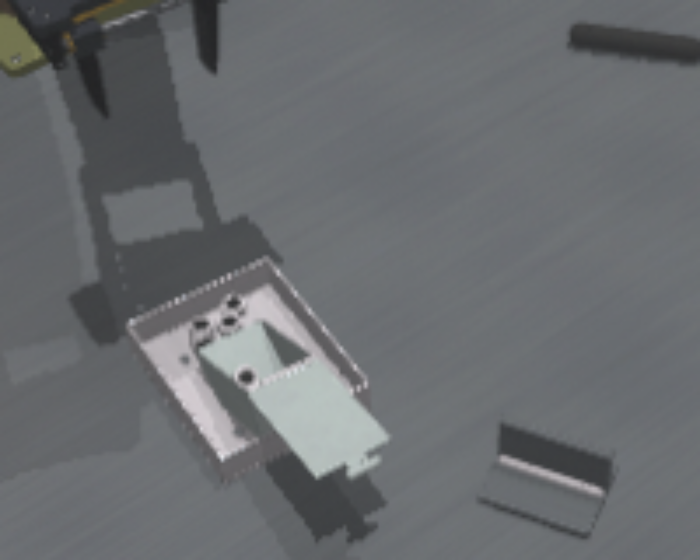

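View pics/t24.png

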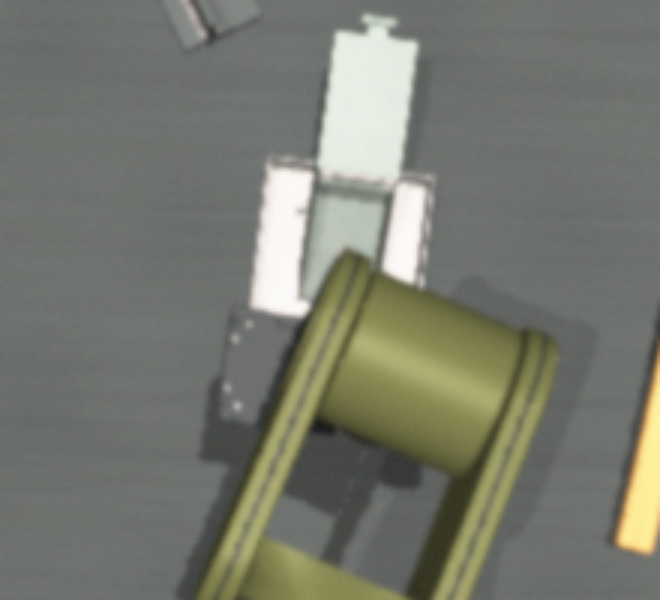

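```bash
python3 - <<'E'
from h import *
s=env.get_state()
p,d=eyes.read_camera("wrist")
a=np.array([.9943,-.1063]);b=np.array([.1063,.9943]);T=np.array([.5588,-.1426])
def tr(P): q=P[:,:2]-T; return np.c_[q@a,q@b,P[:,2]].round(4)
print("nuts",tr(onplane("wrist",[(305,168),(294,182),(323,176),(330,162)],0.012)))
print("nut in box",tr(onplane("wrist",[(321,107)],0.02)))
R,c=pose("wrist")
def pt(u,v):
    x=d[v-1:v+2,u-1:u+2];x=np.median(x[x>0]);return (rays("wrist",[(u,v)])[0]*x)@R.T+c
print("boxpts",tr(np.array([pt(290,144),pt(345,144),pt(318,143),pt(289,50),pt(350,50),pt(318,38),pt(318,25),pt(318,5),pt(318,15)])))
print("traycorners",tr(onplane("wrist",[(249,33),(382,33),(257,194),(376,194)],0.034)))
cv2.imwrite("pics/w25.png",cv2.resize(p[0:210,220:400,::-1],None,fx=3.3,fy=3.3,interpolation=cv2.INTER_CUBIC))
E
```

```text
nuts [[-0.0541  0.0118  0.012 ]
 [-0.0701  0.0249  0.012 ]
 [-0.0633 -0.009   0.012 ]
 [-0.0474 -0.0171  0.012 ]]
nut in box [[ 0.0119 -0.0067  0.02  ]]
boxpts [[-0.0269  0.0273  0.0289]
 [-0.0272 -0.0328  0.028 ]
 [-0.026  -0.0033  0.0291]
 [ 0.0661  0.0259  0.0314]
 [ 0.0568 -0.0327  0.0697]
 [ 0.0652 -0.0034  0.0761]
 [ 0.0748 -0.0034  0.0793]
 [ 0.0899 -0.0035  0.0811]
 [ 0.0825 -0.0034  0.0801]]
traycorners [[ 0.0816  0.0655  0.034 ]
 [ 0.0809 -0.0678  0.034 ]
 [-0.0807  0.0652  0.034 ]
 [-0.0814 -0.0679  0.034 ]]
```

View pics/w25.png

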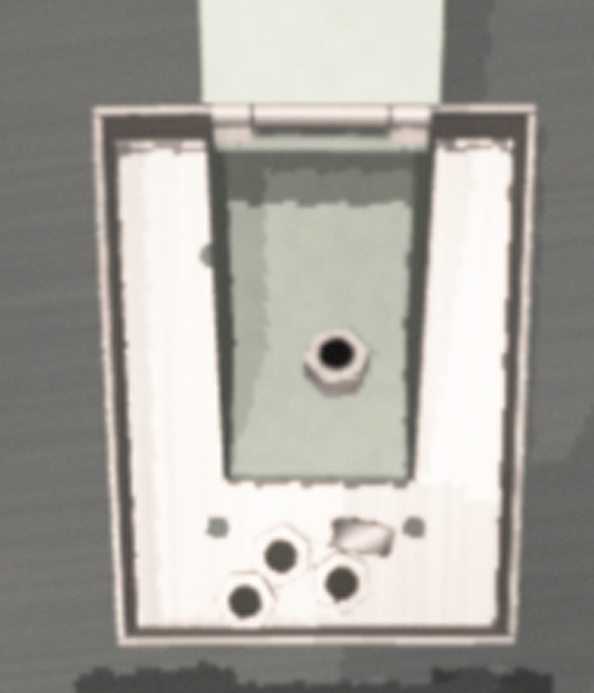

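>>> apply_moves(commands=[[[5,-0.5,0,0],[5,-0.55,0,0],[5,-0.55,-2,0],[5,-0.55,-4.2,0],[0,0,0,0],[0,0,0,0]]], gripper=0.7)

```text
time_s: 27.35
ee_pos: [0.6557, -0.1537, 0.185]
eef_rot: [[-0.112, -0.994, -0.001], [-0.994, 0.112, 0.0], [-0.0, 0.001, -1.0]]
contact_force: [-0.9, -0.2, 1.0]
finger_gap: 0.0809
```

```bash
python3 - <<'E'
from h import *
s=env.get_state();print(s["ee_pos"],s["time_s"])
p,d=eyes.read_camera("wrist");cv2.imwrite("pics/w26.png",p[:,:,::-1]);np.save("w26d.npy",d)
R,c=pose("wrist")
print(lidslope(d,(150,255,285,350))[:2])
def pt(u,v):
    x=d[v-1:v+2,u-1:u+2];x=np.median(x[x>0]);return (rays("wrist",[(u,v)])[0]*x)@R.T+c
for uv in [(317,119),(317,145),(317,200),(317,250),(317,266)]: print(uv,pt(*uv).round(4))
E
```

```text
[ 0.65572303 -0.15372234  0.18497095] 27.35
(np.float64(8.72520456093079), np.float64(0.0005240291284811776))
(317, 119) [ 0.7478 -0.1653  0.1006]
(317, 145) [ 0.7299 -0.1633  0.0954]
(317, 200) [ 0.6881 -0.1586  0.0891]
(317, 250) [ 0.6448 -0.1538  0.0824]
(317, 266) [ 0.6296 -0.1521  0.08  ]
```

View pics/w26.png

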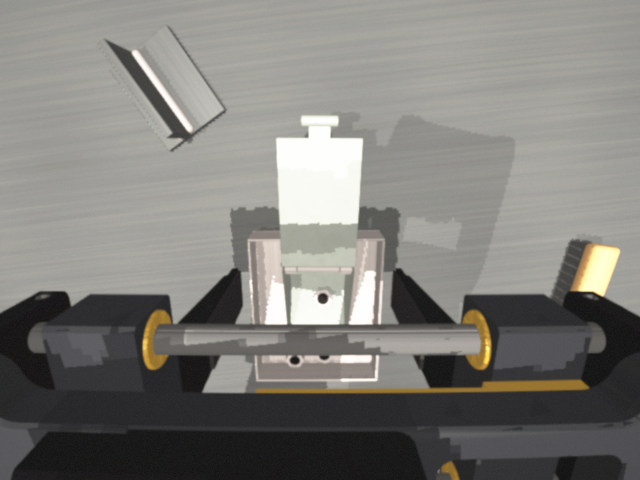

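>>> apply_moves(commands=[[[3.5,-0.5,0,0],[3.6,-0.5,-1.7,0],[0,0,-4,0],[0,0,-4,0],[0,0,0,0],[0,0,0,0]]])

```text
time_s: 28.15
ee_pos: [0.7282, -0.1643, 0.0923]
eef_rot: [[-0.112, -0.994, 0.005], [-0.994, 0.112, -0.002], [0.001, -0.005, -1.0]]
contact_force: [-0.4, 1.4, -0.0]
finger_gap: 0.0809
```

>>> apply_moves(commands=[[[0,0,0,0],[0,0,0,0],[0,0,0,0]]], gripper=-1)

```text
time_s: 28.52
ee_pos: [0.7278, -0.164, 0.0896]
eef_rot: [[-0.112, -0.994, 0.003], [-0.994, 0.112, -0.001], [0.0, -0.003, -1.0]]
contact_force: [0.3, 0.1, 2.2]
finger_gap: 0.0629
```

>>> apply_moves(commands=[[[-0.4,0.05,0.7,0],[-0.8,0.1,1.2,0],[-1.0,0.1,1.2,0],[-1.1,0.1,1.1,0],[-1.2,0.1,1.0,0],[-1.3,0.15,0.9,0],[-1.3,0.15,1.0,0],[0,0,0,0]]])

```text
time_s: 29.52
ee_pos: [0.6554, -0.1563, 0.1601]
eef_rot: [[-0.112, -0.994, 0.001], [-0.994, 0.112, -0.0], [0.0, -0.001, -1.0]]
contact_force: [1.8, -0.2, -0.1]
finger_gap: 0.0622
```

```bash
python3 - <<'E'
from h import *
s=env.get_state();print(s["ee_pos"],s["time_s"],s["contact_force"],s["wrist_torque"],s["finger_gap"])
p,d=eyes.read_camera("scene");cv2.imwrite("pics/s27.png",cv2.resize(p[160:320,190:390,::-1],None,fx=3.5,fy=3.5))
E
```

```text
[ 0.65536441 -0.15632232  0.16005754] 29.525 [ 1.79231828 -0.17843184 -0.05341644] [ 0.04074622 -0.4652266   0.00598293] 0.0621599986124476
```

View pics/s27.png

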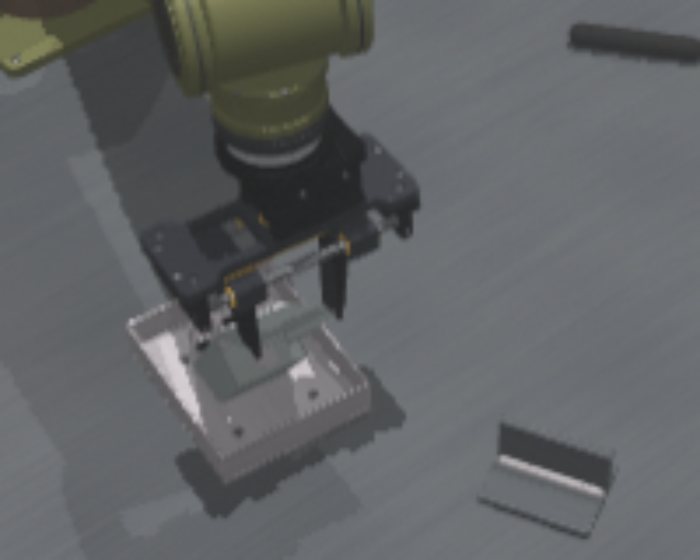

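>>> apply_moves(commands=[[[-1.4,0.15,1.0,0],[-1.5,0.15,0.9,0],[-1.6,0.2,0.8,0],[-1.7,0.2,0.6,0],[-1.7,0.2,0.5,0],[-1.7,0.2,0.3,0],[-1.8,0.2,0.2,0],[0,0,0,0]]])

```text
time_s: 30.58
ee_pos: [0.5436, -0.1438, 0.2067]
eef_rot: [[-0.112, -0.994, 0.008], [-0.994, 0.112, -0.002], [0.001, -0.008, -1.0]]
contact_force: [2.4, 1.0, 9.0]
finger_gap: 0.062
```

```bash
python3 - <<'E'
from h import *
s=env.get_state();print(s["ee_pos"],s["time_s"],s["contact_force"],s["wrist_torque"],s["finger_gap"])
p,d=eyes.read_camera("scene");cv2.imwrite("pics/s28.png",cv2.resize(p[160:320,190:390,::-1],None,fx=3.5,fy=3.5))
E
```

```text
[ 0.54359847 -0.14376671  0.20670694] 30.575 [2.4341173  0.99909364 9.01607941] [ 0.12232773 -0.62973956  0.03279493] 0.06201816711100961
```

View pics/s28.png

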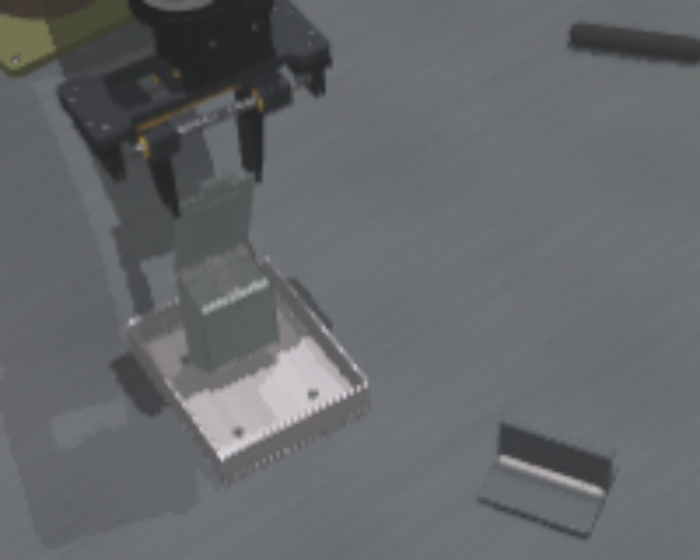

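Continue past 100° and shake.

>>> apply_moves(commands=[[[-1.8,0.2,0.1,0],[-1.8,0.2,0.0,0],[-1.5,0.15,-0.1,0],[-1.2,0.15,-0.1,0],[0,0,0,0]]])

```text
time_s: 31.25
ee_pos: [0.4792, -0.1364, 0.2039]
eef_rot: [[-0.112, -0.994, 0.003], [-0.994, 0.112, -0.001], [0.001, -0.003, -1.0]]
contact_force: [-0.8, 0.3, 7.3]
finger_gap: 0.0627
```

```bash
cat > tip.py <<'E'
from h import *
s=env.get_state();print(s["ee_pos"],s["time_s"],s["contact_force"],s["wrist_torque"],s["finger_gap"])
p,d=eyes.read_camera("scene")
a=np.array([.994,-.108,0])
def fit(v0,v1,u0,u1):
    m=np.zeros((480,640),bool);m[v0:v1,u0:u1]=True
    P=depthpts("scene",d,m);al=(P-[.5588,-.1426,0])@a;k=np.polyfit(P[:,2],al,1);r=al-np.polyval(k,P[:,2])
    for _ in range(5):
        w=np.abs(r)<0.004;k=np.polyfit(P[w,2],al[w],1);r=al-np.polyval(k,P[:,2])
    return k,np.degrees(np.arctan(-k[0])),w.sum(),len(w)
print("base tip-90:",fit(240,258,246,264));print("lid:",fit(200,224,235,250))
import sys
cv2.imwrite(f"pics/{sys.argv[1]}.png",cv2.resize(p[160:320,190:390,::-1],None,fx=3.5,fy=3.5))
E
python3 tip.py s29
```

```text
[ 0.47918961 -0.13636203  0.20388689] 31.25 [-0.76016576  0.32892042  7.32821281] [ 0.20919703 -0.12329731  0.1200077 ] 0.06271659042095233
base tip-90: (array([-0.30283381,  0.00493027]), np.float64(16.84808694344858), np.int64(273), 323)
lid: (array([ 0.00665187, -0.06978231]), np.float64(-0.3811184023518876), np.int64(344), 360)
```

View pics/s29.png

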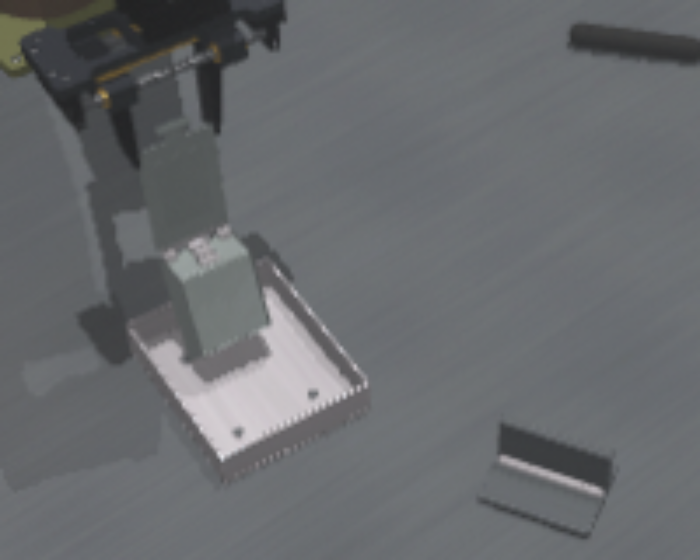

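>>> apply_moves(commands=[[[-0.8,0.1,0.1,0],[0.1,0.8,0,0],[-0.1,-0.8,0,0],[-0.1,-0.8,0,0],[0.1,0.8,0,0],[0.1,0.8,0,0],[-0.1,-0.8,0,0],[0,0,0,0],[0,0,0,0]]])

```text
time_s: 32.42
ee_pos: [0.4714, -0.1332, 0.2025]
eef_rot: [[-0.111, -0.994, 0.001], [-0.994, 0.111, 0.006], [-0.006, -0.001, -1.0]]
contact_force: [-0.4, 3.3, 4.5]
finger_gap: 0.0623
```

```bash
python3 tip.py s30; python3 - <<'E'
from h import *
p,d=eyes.read_camera("top");cv2.imwrite("pics/t30.png",cv2.resize(p[180:380,260:480,::-1],None,fx=3,fy=3))
p,d=eyes.read_camera("wrist");cv2.imwrite("pics/w30.png",p[:,:,::-1])
E
```

```text
[ 0.47141153 -0.13322504  0.20254588] 32.425 [-0.41617202  3.30065166  4.49678624] [ 1.1431685  -0.12389468  0.15218306] 0.06230593273064285
base tip-90: (array([-0.32448192,  0.00552508]), np.float64(17.977309752560004), np.int64(249), 324)
lid: (array([-0.04711168, -0.06648496]), np.float64(2.6973058456715404), np.int64(347), 359)
```

View pics/s30.png

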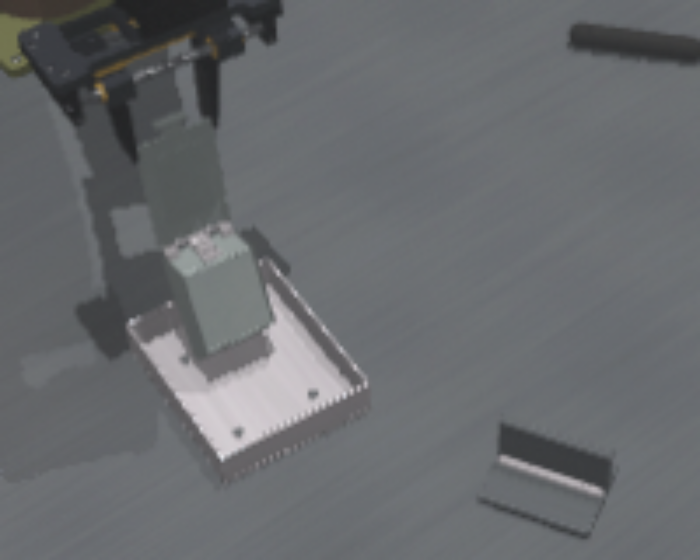

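View pics/w30.png

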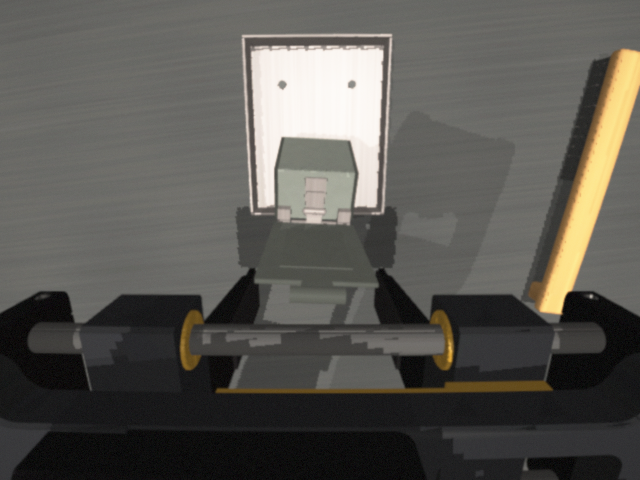

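>>> apply_moves(commands=[[[-1.0,0.1,-0.2,0],[0.05,0.5,0,0],[-0.05,-0.5,0,0],[0,0,0,0],[0,0,0.1,0]]])

```text
time_s: 33.2
ee_pos: [0.4608, -0.1339, 0.2004]
eef_rot: [[-0.112, -0.994, -0.001], [-0.994, 0.112, 0.001], [-0.001, 0.001, -1.0]]
contact_force: [0.6, 2.1, -0.3]
finger_gap: 0.0625
```

>>> apply_moves(commands=[[[0.2,0,0.2,0],[0.3,0,0.1,0],[0,0,0,0]]], gripper=0.3)

```text
time_s: 33.58
ee_pos: [0.4656, -0.1345, 0.2031]
eef_rot: [[-0.112, -0.994, -0.002], [-0.994, 0.112, -0.0], [0.001, 0.002, -1.0]]
contact_force: [0.9, 0.3, -5.0]
finger_gap: 0.0624
```

>>> apply_moves(commands=[[[0.3,0,0.05,0],[0.3,0,0.05,0],[0.3,0,0.05,0],[0,0,0,0]]], gripper=0.32)

```text
time_s: 34.08
ee_pos: [0.4751, -0.1343, 0.2056]
eef_rot: [[-0.112, -0.994, -0.0], [-0.994, 0.112, -0.0], [0.0, 0.0, -1.0]]
contact_force: [0.7, 0.0, -4.6]
finger_gap: 0.0632
```

```bash
python3 tip.py s31
```

```text
[ 0.4750991  -0.13430279  0.20561477] 34.075 [ 0.66851996  0.00497222 -4.56394309] [-0.14373465 -0.14965921 -0.02371649] 0.06318159994384362
base tip-90: (array([-0.2872737 ,  0.00053052]), np.float64(16.02796658107686), np.int64(258), 321)
lid: (array([-0.00083788, -0.07212214]), np.float64(0.048007011182943024), np.int64(349), 359)
```

View pics/s31.png

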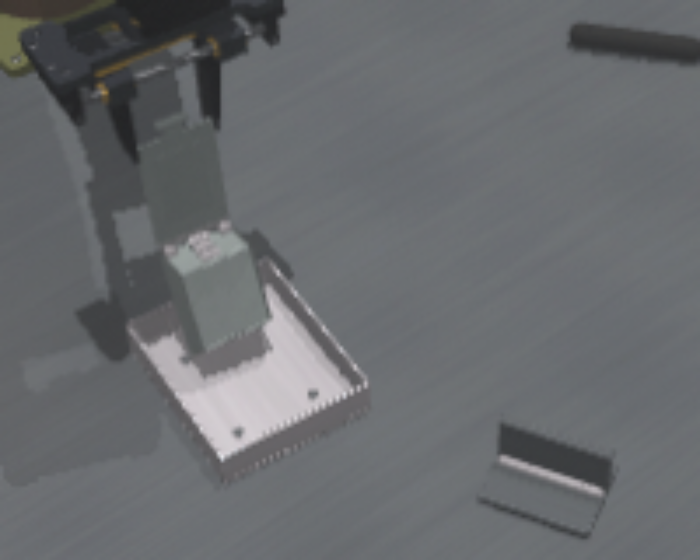

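>>> apply_moves(commands=[[[0.1,0,-0.15,0],[0,0,-0.1,0],[0,0,0,0]]])

```text
time_s: 34.5
ee_pos: [0.4766, -0.1344, 0.2045]
eef_rot: [[-0.112, -0.994, 0.002], [-0.994, 0.112, -0.001], [0.0, -0.002, -1.0]]
contact_force: [0.6, 0.2, 1.7]
finger_gap: 0.0628
```

```bash
python3 tip.py s32
```

```text
[ 0.47657119 -0.13444755  0.20450662] 34.5 [0.58747628 0.19322478 1.7350738 ] [ 0.03195804  0.03305077 -0.00126539] 0.06279949819136385
base tip-90: (array([-0.26102645, -0.00091413]), np.float64(14.629290011507734), np.int64(260), 324)
lid: (array([ 0.01343092, -0.0735362 ]), np.float64(-0.7694885588830185), np.int64(342), 360)
```

>>> apply_moves(commands=[[[0,0,0,0]]], gripper=0.36)

```text
time_s: 34.67
ee_pos: [0.4763, -0.1342, 0.2038]
eef_rot: [[-0.112, -0.994, 0.001], [-0.994, 0.112, 0.0], [-0.0, -0.001, -1.0]]
contact_force: [-0.1, 0.9, 1.2]
finger_gap: 0.0645
```

>>> apply_moves(commands=[[[0,0,0,0]]], gripper=0.45)

```text
time_s: 34.8
ee_pos: [0.4758, -0.1341, 0.203]
eef_rot: [[-0.112, -0.994, -0.0], [-0.994, 0.112, 0.0], [-0.0, 0.0, -1.0]]
contact_force: [1.2, 0.1, 0.1]
finger_gap: 0.0677
```

>>> apply_moves(commands=[[[-1,0,1,0],[-2,0.2,2,0],[0,0,2,0],[0,0,0,0],[0,0,0,0],[0,0,0,0]]], gripper=0.8)

```text
time_s: 35.55
ee_pos: [0.4457, -0.1321, 0.252]
eef_rot: [[-0.112, -0.994, -0.002], [-0.994, 0.112, 0.001], [-0.001, 0.002, -1.0]]
contact_force: [-1.3, -0.4, -0.7]
finger_gap: 0.0854
```

```bash
python3 - <<'E'
from h import *
s=env.get_state();print(s["ee_pos"],s["time_s"],s["contact_force"],s["finger_gap"])
p,d=eyes.read_camera("wrist");cv2.imwrite("pics/w33.png",cv2.resize(p[0:240,180:460,::-1],None,fx=2.5,fy=2.5,interpolation=cv2.INTER_CUBIC))
p,d=eyes.read_camera("scene");cv2.imwrite("pics/s33.png",cv2.resize(p[160:320,190:390,::-1],None,fx=3.5,fy=3.5))
E
```

```text
[ 0.4457165  -0.13210296  0.25195752] 35.55 [-1.30162853 -0.35217472 -0.68716999] 0.08542486270378158
```

View pics/w33.png

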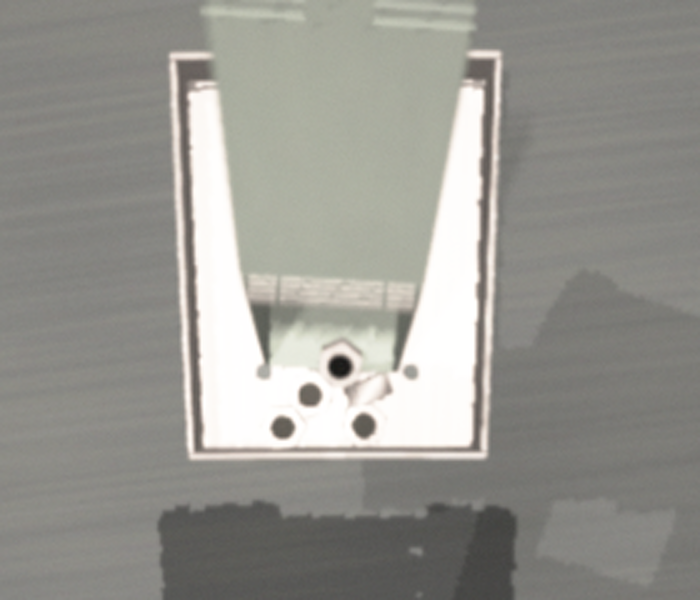

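View pics/s33.png

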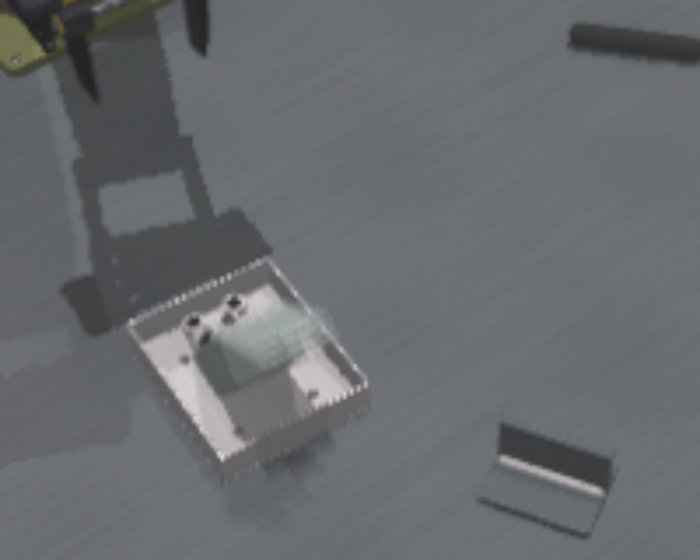

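>>> apply_moves(commands=[[[0,0,0,0],[0,0,0,0],[0,0,0,0],[0,0,0,0]]])

```text
time_s: 36.15
ee_pos: [0.446, -0.1323, 0.2531]
eef_rot: [[-0.112, -0.994, 0.0], [-0.994, 0.112, -0.0], [0.0, -0.0, -1.0]]
contact_force: [-0.6, 0.5, 0.6]
finger_gap: 0.0855
```

```bash
python3 - <<'E'
from h import *
s=env.get_state();print(s["ee_pos"],s["time_s"],s["contact_force"],s["finger_gap"])
p,d=eyes.read_camera("wrist");np.save("w34d.npy",d);cv2.imwrite("pics/w34.png",cv2.resize(p[0:240,180:460,::-1],None,fx=2.5,fy=2.5,interpolation=cv2.INTER_CUBIC))
p,d=eyes.read_camera("scene");cv2.imwrite("pics/s34.png",cv2.resize(p[160:320,190:390,::-1],None,fx=3.5,fy=3.5))
E
```

```text
[ 0.44595581 -0.13227726  0.25313612] 36.15 [-0.59246678  0.46092466  0.57417298] 0.08552609280869274
```

View pics/w34.png

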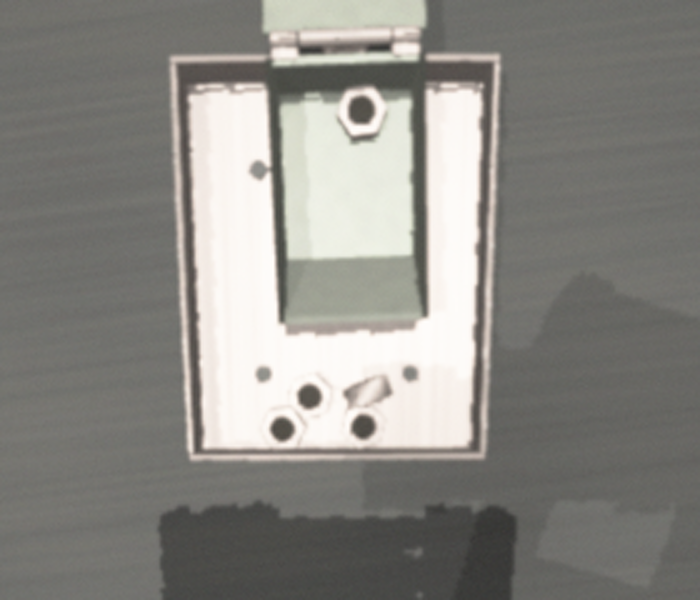

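View pics/s34.png

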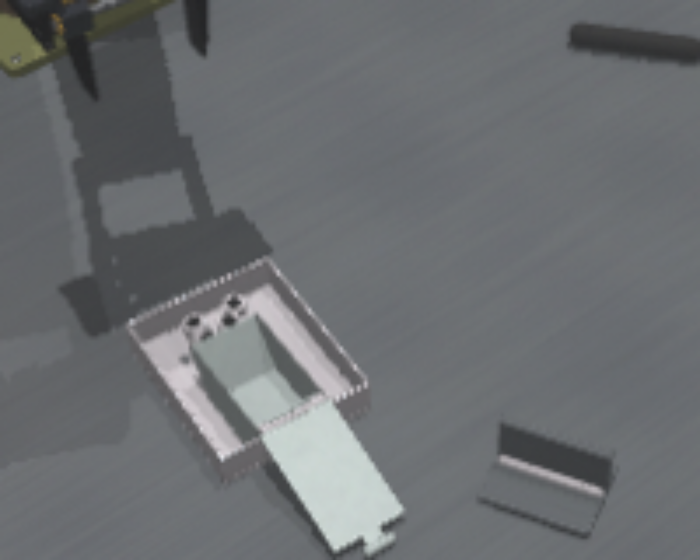

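```bash
python3 - <<'E'
from h import *
d=np.load("w34d.npy");R,c=pose("wrist")
a=np.array([.9943,-.1063]);b=np.array([.1063,.9943]);T=np.array([.5588,-.1426])
def tr(P): q=P[:,:2]-T; return np.c_[P[:,:2],q@a,q@b,P[:,2]].round(4)
cr=lambda L:[(180+x/2.5,y/2.5) for x,y in L]
print(tr(onplane("wrist",cr([(285,322),(426,318),(355,322)]),0.044)))
print(tr(onplane("wrist",cr([(272,45),(420,42),(346,43)]),0.047)))
def pt(u,v):
    u=int(u);v=int(v);x=d[v-1:v+2,u-1:u+2];x=np.median(x[x>0]);return (rays("wrist",[(u,v)])[0]*x)@R.T+c
print(tr(np.array([pt(*q) for q in cr([(345,200),(345,240),(345,150),(345,322),(345,15),(345,8),(345,25)])])))
E
```

```text
[[ 0.538  -0.1193 -0.0231  0.021   0.044 ]
 [ 0.533  -0.179  -0.0218 -0.0389  0.044 ]
 [ 0.5347 -0.1489 -0.0233 -0.0088  0.044 ]]
[[ 0.6424 -0.1277  0.0816  0.0237  0.047 ]
 [ 0.637  -0.1855  0.0824 -0.0344  0.047 ]
 [ 0.6399 -0.1566  0.0821 -0.0053  0.047 ]]
[[ 0.5893 -0.1508  0.0312 -0.0049  0.0058]
 [ 0.5724 -0.149   0.0142 -0.0049  0.0056]
 [ 0.61   -0.1531  0.052  -0.005   0.0059]
 [ 0.5359 -0.1447 -0.0225 -0.0045  0.0457]
 [ 0.6504 -0.1574  0.0926 -0.005   0.0451]
 [ 0.6536 -0.1578  0.0959 -0.005   0.0433]
 [ 0.6464 -0.1569  0.0886 -0.005   0.0466]]
```

>>> apply_moves(commands=[[[4.6,-0.6,-2,0],[4.6,-0.6,-5,0],[4.7,-0.7,-5.5,0],[0,0,-5,0],[0,0,-2.5,0],[0,0,0,0],[0,0,0,0]]], gripper=0.6)

```text
time_s: 37.12
ee_pos: [0.5755, -0.1502, 0.0666]
eef_rot: [[-0.112, -0.994, 0.002], [-0.994, 0.112, -0.001], [0.001, -0.002, -1.0]]
contact_force: [0.5, 0.6, 0.2]
finger_gap: 0.0762
```

```bash
python3 - <<'E'
from h import *
s=env.get_state();print(s["ee_pos"],s["time_s"])
p,d=eyes.read_camera("wrist");cv2.imwrite("pics/w35.png",p[:,:,::-1])
E
```

```text
[ 0.57553507 -0.15015072  0.06657535] 37.125
```

View pics/w35.png

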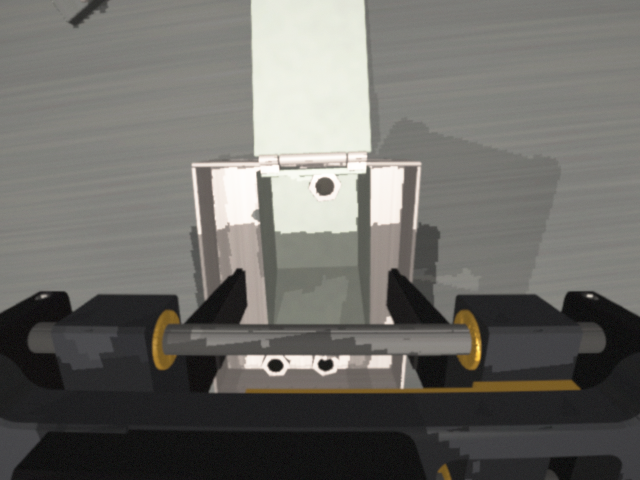

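>>> apply_moves(commands=[[[0.9,-0.1,-2.0,0],[0,0,-1.6,0],[0,0,-0.5,0],[0,0,0,0]]])

```text
time_s: 37.67
ee_pos: [0.5832, -0.1507, 0.0239]
eef_rot: [[-0.112, -0.994, -0.0], [-0.994, 0.112, 0.0], [-0.0, 0.001, -1.0]]
contact_force: [-0.1, -0.3, 0.3]
finger_gap: 0.0762
```

>>> apply_moves(commands=[[[0,0,0,0],[0,0,0,0],[0,0,0,0]]], gripper=-1)

```text
time_s: 38.05
ee_pos: [0.5839, -0.1509, 0.0247]
eef_rot: [[-0.112, -0.994, 0.001], [-0.994, 0.112, -0.0], [0.0, -0.001, -1.0]]
contact_force: [-1.0, -0.3, 2.1]
finger_gap: 0.0644
```

>>> apply_moves(commands=[[[0,0,1.2,0],[0,0,1.8,0],[0,0,1.8,0],[0.9,-0.1,0,0],[1.0,-0.1,-0.3,0],[0,0,0,0]]])

```text
time_s: 38.8
ee_pos: [0.6025, -0.1526, 0.0677]
eef_rot: [[-0.112, -0.994, -0.002], [-0.994, 0.112, 0.001], [-0.0, 0.002, -1.0]]
contact_force: [0.3, -0.3, -5.0]
finger_gap: 0.0637
```

>>> apply_moves(commands=[[[0,0,-1.0,0],[-0.05,0,-0.4,0],[-0.1,0,-0.4,0],[-0.1,0,-0.4,0],[-0.1,0,-0.4,0],[0,0,0,0]]])

```text
time_s: 39.55
ee_pos: [0.5995, -0.1522, 0.0452]
eef_rot: [[-0.112, -0.994, 0.001], [-0.994, 0.112, 0.001], [-0.001, -0.001, -1.0]]
contact_force: [-5.3, 4.0, 7.2]
finger_gap: 0.0636
```

```bash
python3 - <<'E'
from h import *
s=env.get_state();print(s["ee_pos"],s["time_s"],s["contact_force"])
p,d=eyes.read_camera("wrist");cv2.imwrite("pics/w36.png",p[:,:,::-1]);print(lidslope(d,(60,180,260,370))[:2])
E
```

```text
[ 0.59952022 -0.15216142  0.04518277] 39.55 [-5.33007027  4.02175346  7.17106247]
(np.float64(-4.177496641462482), np.float64(0.0005165710349028781))
```

View pics/w36.png

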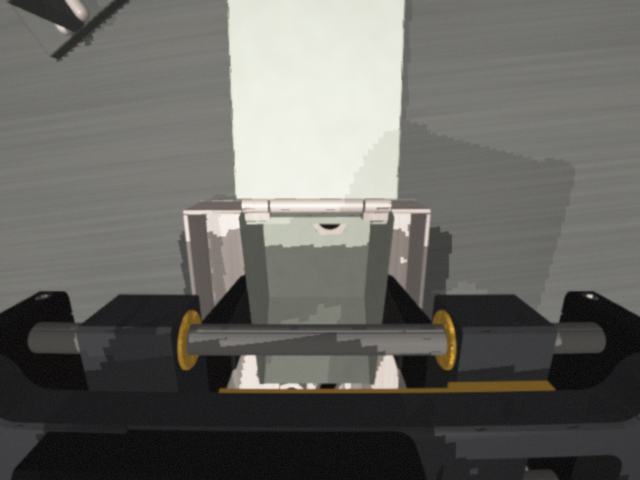

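>>> apply_moves(commands=[[[-0.1,0,-0.35,0],[-0.15,0,-0.35,0],[-0.15,0,-0.35,0],[-0.15,0,-0.35,0],[-0.1,0,-0.3,0],[0,0,0,0]]])

```text
time_s: 40.35
ee_pos: [0.5939, -0.1523, 0.0281]
eef_rot: [[-0.112, -0.994, 0.003], [-0.994, 0.112, 0.001], [-0.001, -0.003, -1.0]]
contact_force: [-1.6, 4.2, 4.9]
finger_gap: 0.0636
```

```bash
python3 - <<'E'
from h import *
s=env.get_state();print(s["ee_pos"],s["time_s"],s["contact_force"])
p,d=eyes.read_camera("wrist");cv2.imwrite("pics/w37.png",p[:,:,::-1]);print(lidslope(d,(60,180,260,370))[:2])
E
```

```text
[ 0.59391833 -0.15226997  0.02807822] 40.35 [-1.56378808  4.16542787  4.87877411]
(np.float64(16.414539221644585), np.float64(0.0005302545021279078))
```

>>> apply_moves(commands=[[[0,0,-0.3,0],[0,0,-0.3,0],[0,0,0,0]]])

```text
time_s: 40.78
ee_pos: [0.595, -0.1523, 0.0271]
eef_rot: [[-0.111, -0.994, 0.003], [-0.994, 0.111, 0.001], [-0.001, -0.003, -1.0]]
contact_force: [-12.2, 7.5, 29.6]
finger_gap: 0.0641
```

>>> apply_moves(commands=[[[0,0,0,0],[0,0,0,0],[0,0,0.3,0]]], gripper=0.6)

```text
time_s: 41.15
ee_pos: [0.5919, -0.1527, 0.0222]
eef_rot: [[-0.112, -0.994, -0.001], [-0.994, 0.112, 0.0], [-0.0, 0.001, -1.0]]
contact_force: [0.3, 0.5, 0.5]
finger_gap: 0.0757
```

>>> apply_moves(commands=[[[0,0,3,0],[1,-0.1,5,0],[2.5,-0.25,5,0],[3,-0.3,2,0],[0,0,0,0],[0,0,0,0]]], gripper=0.7)

```text
time_s: 41.9
ee_pos: [0.656, -0.159, 0.1708]
eef_rot: [[-0.112, -0.994, -0.004], [-0.994, 0.112, 0.001], [-0.001, 0.004, -1.0]]
contact_force: [0.4, 0.5, -0.5]
finger_gap: 0.0806
```

```bash
python3 - <<'E'
from h import *
s=env.get_state();print(s["ee_pos"],s["time_s"])
p,d=eyes.read_camera("wrist");cv2.imwrite("pics/w38.png",p[:,:,::-1]);np.save("w38d.npy",d)
R,c=pose("wrist")
print(lidslope(d,(170,240,295,345))[:2])
def pt(u,v):
    x=d[v-1:v+2,u-1:u+2];x=np.median(x[x>0]);return (rays("wrist",[(u,v)])[0]*x)@R.T+c
for v in range(80,300,12): print(v,pt(317,v).round(4))
E
```

```text
[ 0.65601536 -0.15900771  0.1708324 ] 41.9
(np.float64(16.434832483881916), np.float64(0.0005030639273113227))
80 [ 0.7859 -0.1745 -0.0009]
92 [ 7.755e-01 -1.734e-01 -4.000e-04]
104 [ 7.650e-01 -1.722e-01 -1.000e-04]
116 [ 0.7465 -0.17    0.1198]
128 [ 0.7397 -0.1692  0.1154]
140 [ 0.7324 -0.1684  0.113 ]
152 [ 0.7249 -0.1676  0.1112]
164 [ 0.7171 -0.1667  0.1088]
176 [ 0.709  -0.1658  0.1064]
188 [ 0.7006 -0.1649  0.104 ]
200 [ 0.6919 -0.1639  0.1018]
212 [ 0.6827 -0.1629  0.0984]
224 [ 0.6732 -0.1618  0.0958]
236 [ 0.6634 -0.1607  0.093 ]
248 [ 0.653  -0.1596  0.0898]
260 [ 0.6421 -0.1584  0.0867]
272 [ 0.6312 -0.1571  0.0844]
284 [ 0.5922 -0.1529  0.0186]
296 [ 0.5756 -0.151   0.0116]
```

View pics/w38.png

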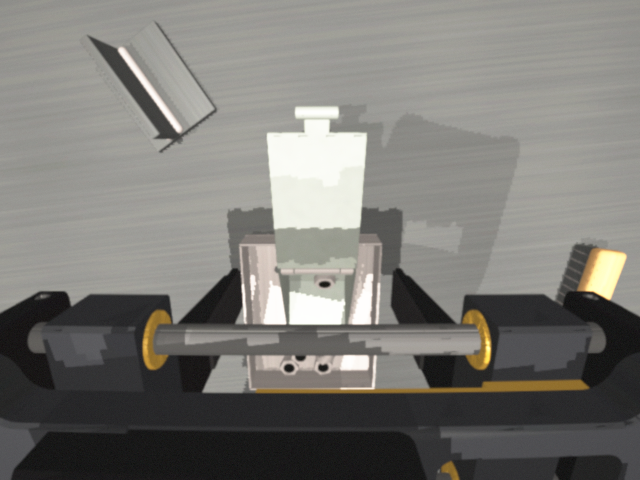

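>>> apply_moves(commands=[[[3.7,-0.45,0,0],[3.8,-0.45,-1.0,0],[0,0,-3,0],[0,0,-2.9,0],[0,0,0,0],[0,0,0,0]]])

```text
time_s: 42.7
ee_pos: [0.7321, -0.1683, 0.1042]
eef_rot: [[-0.112, -0.994, -0.0], [-0.994, 0.112, 0.0], [-0.0, 0.0, -1.0]]
contact_force: [0.1, -0.5, 0.9]
finger_gap: 0.0806
```

>>> apply_moves(commands=[[[0,0,0,0],[0,0,0,0],[0,0,0,0]]], gripper=-1)

```text
time_s: 43.08
ee_pos: [0.7333, -0.1685, 0.1053]
eef_rot: [[-0.112, -0.994, 0.002], [-0.994, 0.112, -0.001], [0.0, -0.002, -1.0]]
contact_force: [0.7, -0.4, 0.2]
finger_gap: 0.0631
```

>>> apply_moves(commands=[[[-0.9,0.1,1.15,0],[-1.1,0.1,1.1,0],[-1.2,0.1,1.0,0],[-1.3,0.15,0.9,0],[-1.3,0.15,1.0,0],[-1.4,0.15,1.0,0],[-1.5,0.15,0.9,0],[0,0,0,0]]])

```text
time_s: 44.08
ee_pos: [0.6451, -0.1594, 0.176]
eef_rot: [[-0.112, -0.994, 0.002], [-0.994, 0.112, -0.001], [0.001, -0.002, -1.0]]
contact_force: [1.4, -0.3, 0.3]
finger_gap: 0.0627
```

```bash
python3 tip.py s39
```

```text
[ 0.64513608 -0.15944655  0.17595733] 44.075 [ 1.44267799 -0.25209379  0.31513958] [-0.06857177 -0.47174662  0.02164263] 0.06265602626682862
base tip-90: (array([ 0.82729836, -0.0736932 ]), np.float64(-39.60089857639213), np.int64(44), 323)
lid: (array([ 1.11187885, -0.25219413]), np.float64(-48.0324653177888), np.int64(67), 359)
```

View pics/s39.png

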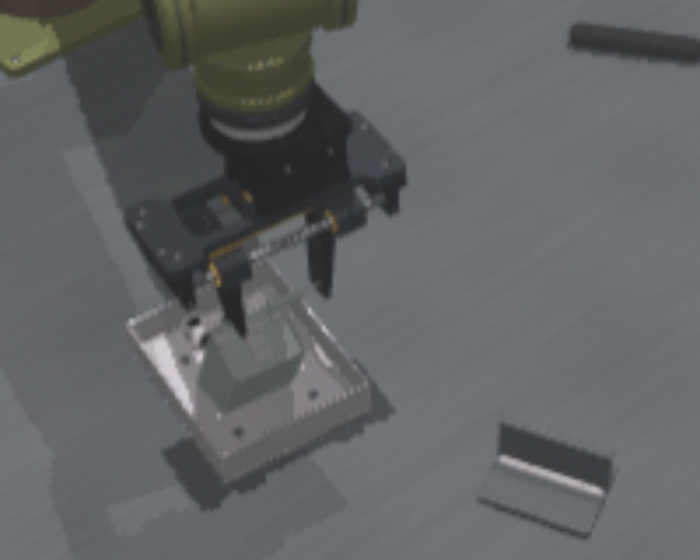

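Good. Continue to about 100°.

>>> apply_moves(commands=[[[-1.6,0.2,0.7,0],[-1.6,0.2,0.5,0],[-1.7,0.2,0.4,0],[-1.7,0.2,0.3,0],[-1.7,0.2,0.2,0],[-1.7,0.2,0.05,0],[-1.7,0.2,0,0],[0,0,0,0]]])

```text
time_s: 45.12
ee_pos: [0.5303, -0.1461, 0.2002]
eef_rot: [[-0.112, -0.994, 0.007], [-0.994, 0.112, -0.003], [0.002, -0.007, -1.0]]
contact_force: [0.0, 0.3, 9.6]
finger_gap: 0.0634
```

```bash
python3 tip.py s40
```

```text
[ 0.53034792 -0.14605555  0.20019235] 45.125 [0.024295   0.27619669 9.6120046 ] [ 0.06840033 -0.32059188  0.04157264] 0.06338071330055961
base tip-90: (array([-0.16731064,  0.02431316]), np.float64(9.498218132935879), np.int64(234), 323)
lid: (array([ 1.11733504, -0.2543951 ]), np.float64(-48.17188026595336), np.int64(55), 359)
```

View pics/s40.png

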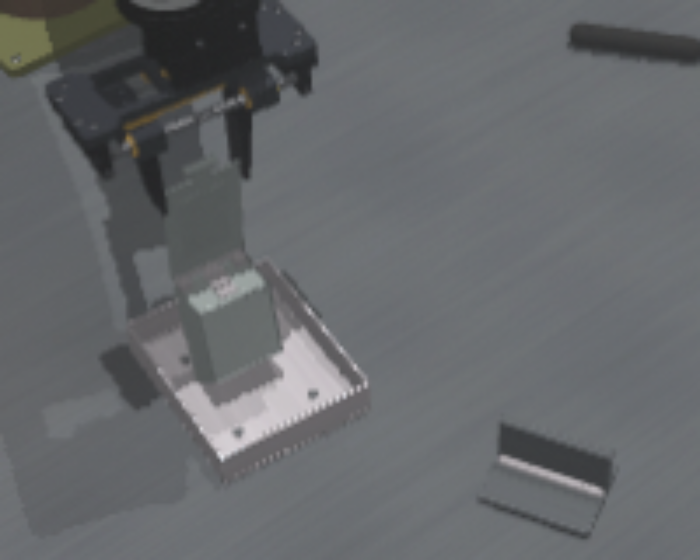

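>>> apply_moves(commands=[[[-1.7,0.2,0.1,0],[-1.7,0.2,0,0],[-0.7,0.1,0,0],[0.05,0.5,0,0],[-0.05,-0.5,0,0],[0.05,0.5,0,0],[-0.05,-0.5,0,0],[0,0,0,0]]])

```text
time_s: 46.18
ee_pos: [0.4879, -0.1397, 0.1973]
eef_rot: [[-0.112, -0.994, 0.001], [-0.994, 0.112, 0.002], [-0.002, -0.0, -1.0]]
contact_force: [0.1, 3.6, 3.2]
finger_gap: 0.0635
```

```bash
python3 tip.py s41
```

```text
[ 0.48785052 -0.13972716  0.19734381] 46.175 [0.09308362 3.55884334 3.16325586] [ 1.0896072  -0.25308661  0.11947365] 0.06349122277777121
base tip-90: (array([-0.29933904,  0.01398987]), np.float64(16.66449448313638), np.int64(292), 324)
lid: (array([-0.02051339, -0.05752342]), np.float64(1.175165981399403), np.int64(346), 359)
```

View pics/s41.png

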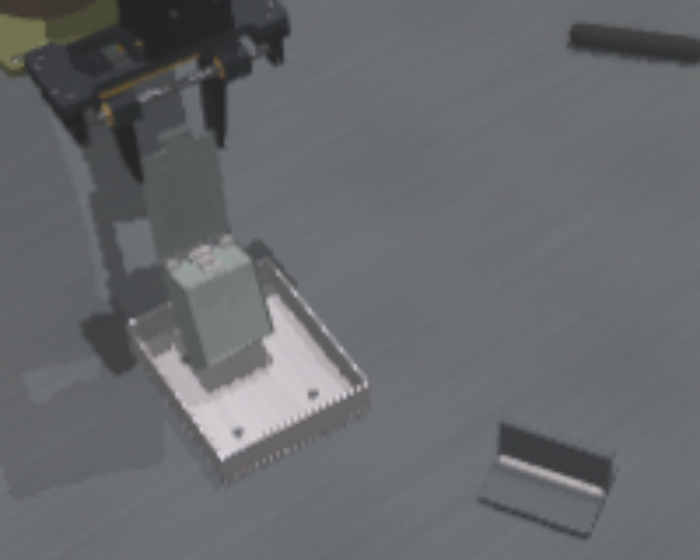

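>>> apply_moves(commands=[[[0,0,0.2,0],[0,0,0.2,0],[0,0,0.2,0],[0.2,0,0,0],[0.3,0,0,0],[0.3,0,0,0],[0.2,0,0,0],[0,0,0,0]]])

```text
time_s: 47.22
ee_pos: [0.4975, -0.1402, 0.2028]
eef_rot: [[-0.112, -0.994, -0.001], [-0.994, 0.112, 0.0], [-0.0, 0.001, -1.0]]
contact_force: [-0.5, 0.0, -5.0]
finger_gap: 0.0632
```

```bash
python3 tip.py s42; python3 - <<'E'
from h import *
p,d=eyes.read_camera("wrist");cv2.imwrite("pics/w42.png",cv2.resize(p[0:300,180:460,::-1],None,fx=2,fy=2,interpolation=cv2.INTER_CUBIC))
E
```

```text
[ 0.49748187 -0.14020065  0.20282842] 47.225 [-0.46235409  0.04831095 -4.97680539] [ 0.03228515  0.13903296 -0.01893114] 0.06323834246037181
base tip-90: (array([-0.20978601,  0.00624956]), np.float64(11.848035729499257), np.int64(292), 321)
lid: (array([ 0.05645684, -0.06407778]), np.float64(-3.2313084336512077), np.int64(338), 360)
```

View pics/w42.png

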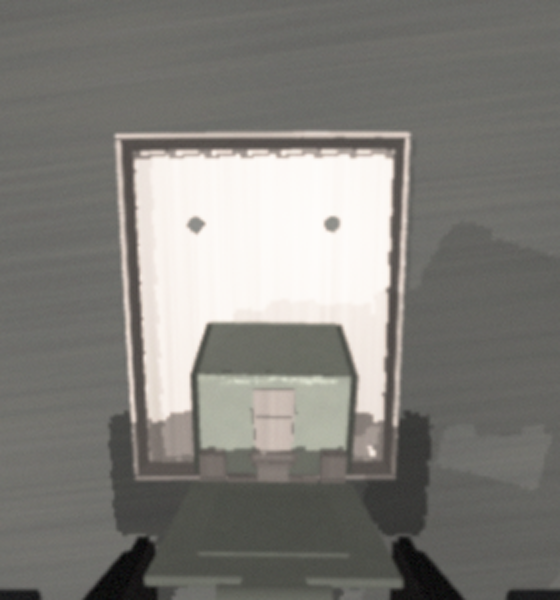

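>>> apply_moves(commands=[[[0.1,0,-0.2,0],[0.1,0,-0.15,0],[0,0,-0.1,0],[0,0,0,0]]])

```text
time_s: 47.82
ee_pos: [0.5001, -0.1405, 0.1998]
eef_rot: [[-0.112, -0.994, 0.002], [-0.994, 0.112, -0.001], [0.0, -0.002, -1.0]]
contact_force: [-1.5, -0.2, 2.3]
finger_gap: 0.0635
```

>>> apply_moves(commands=[[[0,0,0,0]]], gripper=0.34)

```text
time_s: 47.95
ee_pos: [0.5002, -0.1405, 0.1997]
eef_rot: [[-0.112, -0.994, 0.002], [-0.994, 0.112, -0.001], [0.0, -0.002, -1.0]]
contact_force: [0.3, 0.6, 4.0]
finger_gap: 0.0636
```

>>> apply_moves(commands=[[[0,0,0,0],[-0.5,0,0.3,0]]], gripper=0.45)

```text
time_s: 48.2
ee_pos: [0.4942, -0.1402, 0.201]
eef_rot: [[-0.112, -0.994, -0.001], [-0.994, 0.112, 0.0], [-0.0, 0.001, -1.0]]
contact_force: [0.9, 0.2, 0.5]
finger_gap: 0.0686
```

>>> apply_moves(commands=[[[-1,0,1,0],[-2,0.2,2,0],[-1,0,2,0],[0,0,0,0],[0,0,0,0],[0,0,0,0],[0,0,0,0]]], gripper=0.6)

```text
time_s: 49.08
ee_pos: [0.4543, -0.1381, 0.2505]
eef_rot: [[-0.112, -0.994, -0.002], [-0.994, 0.112, 0.001], [-0.001, 0.002, -1.0]]
contact_force: [0.1, -0.4, 0.4]
finger_gap: 0.0762
```

```bash
python3 - <<'E'
from h import *
s=env.get_state();print(s["ee_pos"],s["time_s"],s["contact_force"],s["finger_gap"])
p,d=eyes.read_camera("wrist");np.save("w43d.npy",d);cv2.imwrite("pics/w43.png",cv2.resize(p[0:240,180:460,::-1],None,fx=2.5,fy=2.5,interpolation=cv2.INTER_CUBIC))
E
```

```text
[ 0.45432624 -0.13813642  0.25051146] 49.075 [ 0.07243488 -0.35352522  0.35612349] 0.07616447856982382
```

View pics/w43.png

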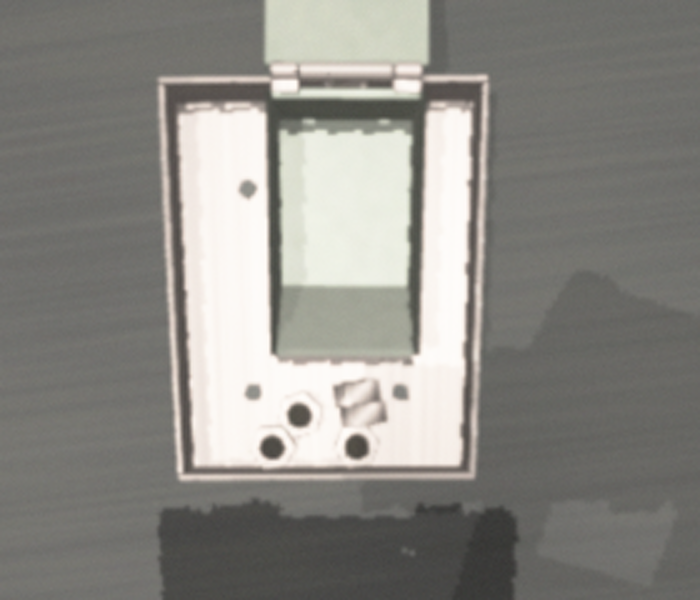

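```bash
python3 - <<'E'
from h import *
d=np.load("w43d.npy");R,c=pose("wrist")
cr=lambda L:[(180+x/2.5,y/2.5) for x,y in L]
print(onplane("wrist",cr([(273,352),(418,354),(345,353),(272,88),(422,88),(347,88)]),0.045).round(4))
def pt(u,v):
    u=int(u);v=int(v);x=d[v-1:v+2,u-1:u+2];x=np.median(x[x>0]);return (rays("wrist",[(u,v)])[0]*x)@R.T+c
print(np.array([pt(*q) for q in cr([(345,150),(345,260),(345,352),(345,55),(345,30),(345,10)])]).round(4))
E
```

```text
[[ 0.5345 -0.1186  0.045 ]
 [ 0.5268 -0.1797  0.045 ]
 [ 0.5307 -0.1489  0.045 ]
 [ 0.6351 -0.1314  0.045 ]
 [ 0.6285 -0.1905  0.045 ]
 [ 0.6318 -0.1609  0.045 ]]
[[ 0.6173 -0.1587  0.0072]
 [ 0.5716 -0.1537  0.006 ]
 [ 0.5319 -0.1491  0.0441]
 [ 0.6425 -0.1613  0.0487]
 [ 0.652  -0.1624  0.0461]
 [ 0.6597 -0.1633  0.0439]]
```

>>> apply_moves(commands=[[[4.8,-0.6,-3,0],[4.8,-0.6,-4.5,0],[4.8,-0.65,-5,0],[0,0,-5.5,0],[0,0,0,0],[0,0,0,0]]])

```text
time_s: 49.88
ee_pos: [0.5918, -0.1561, 0.0807]
eef_rot: [[-0.112, -0.994, 0.002], [-0.994, 0.112, -0.001], [0.0, -0.002, -1.0]]
contact_force: [0.4, 0.7, 0.1]
finger_gap: 0.0767
```

```bash
python3 - <<'E'
from h import *
s=env.get_state();print(s["ee_pos"],s["time_s"])
p,d=eyes.read_camera("wrist");cv2.imwrite("pics/w44.png",p[:,:,::-1])
E
```

```text
[ 0.59177387 -0.15606236  0.08068571] 49.875
```

View pics/w44.png

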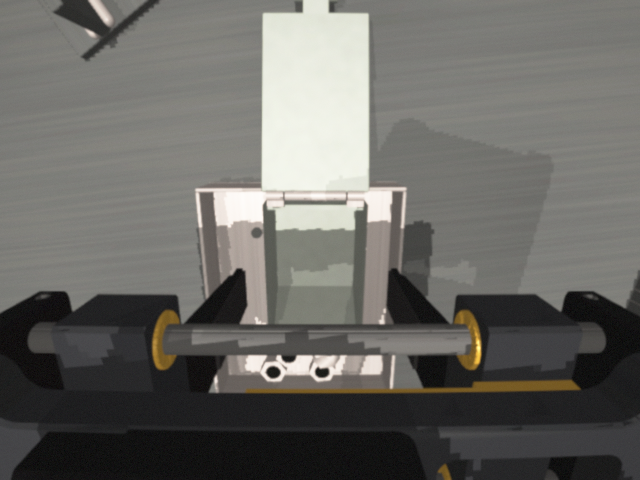

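>>> apply_moves(commands=[[[0.5,0,-2.5,0],[0,0,-2.5,0],[0,0,-1.2,0],[0,0,0,0]]])

```text
time_s: 50.42
ee_pos: [0.5964, -0.156, 0.0181]
eef_rot: [[-0.112, -0.994, 0.001], [-0.994, 0.112, -0.0], [0.0, -0.001, -1.0]]
contact_force: [-0.1, -0.7, -0.2]
finger_gap: 0.0763
```

>>> apply_moves(commands=[[[0,0,0,0],[0,0,0,0],[0,0,0,0]]], gripper=-1)

```text
time_s: 50.8
ee_pos: [0.5971, -0.1561, 0.0186]
eef_rot: [[-0.112, -0.994, 0.002], [-0.994, 0.112, -0.001], [0.0, -0.002, -1.0]]
contact_force: [-0.8, 0.5, 5.1]
finger_gap: 0.0636
```

>>> apply_moves(commands=[[[0,0,1,0],[0,0,1.5,0],[0,0,2.5,0],[0,0,2.5,0],[0,0,1,0],[0,0,0,0]]])

```text
time_s: 51.55
ee_pos: [0.5963, -0.1559, 0.1027]
eef_rot: [[-0.112, -0.994, 0.001], [-0.994, 0.112, -0.0], [0.0, -0.001, -1.0]]
contact_force: [0.0, 0.3, -4.7]
finger_gap: 0.0638
```

```bash
python3 - <<'E'
from h import *
s=env.get_state();print(s["ee_pos"],s["time_s"],s["contact_force"])
p,d=eyes.read_camera("wrist");cv2.imwrite("pics/w45.png",p[:,:,::-1]);print(lidslope(d,(30,160,270,360))[:2])
E
```

```text
[ 0.59627884 -0.15590126  0.10271008] 51.55 [ 0.03784453  0.31236884 -4.7234565 ]
(np.float64(-15.746492109354318), np.float64(0.0005195754278300331))
```

View pics/w45.png

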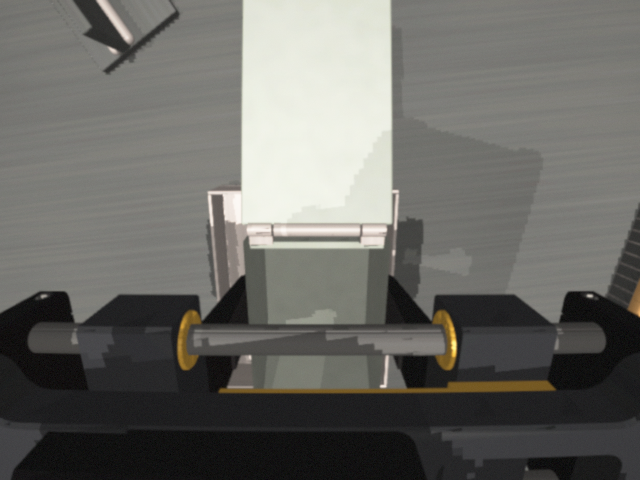

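>>> apply_moves(commands=[[[-0.1,1.5,0,0],[-0.1,3,0,0],[-0.1,3,0,0],[-0.1,3,0,0],[-0.1,3,0,0],[-0.1,3,0,0],[-0.1,3,0,0],[-0.1,3,0,0],[-0.1,3,0,0],[-0.1,2,0,0],[0,1,0,0],[0,0,0,0]]])

```text
time_s: 53.1
ee_pos: [0.5858, 0.1295, 0.1017]
eef_rot: [[-0.111, -0.994, -0.001], [-0.994, 0.111, -0.0], [0.001, 0.0, -1.0]]
contact_force: [0.1, 0.1, -5.5]
finger_gap: 0.0639
```

>>> apply_moves(commands=[[[0,0,-2,0],[0,0,-2.5,0],[0,0,-2,0],[0,0,-1.2,0],[0,0,-0.5,0],[0,0,0,0]]])

```text
time_s: 53.85
ee_pos: [0.5863, 0.1292, 0.0201]
eef_rot: [[-0.112, -0.994, 0.0], [-0.994, 0.112, 0.0], [-0.0, -0.0, -1.0]]
contact_force: [-0.2, -0.0, -4.8]
finger_gap: 0.064
```

>>> apply_moves(commands=[[[0,0,-0.2,0],[0,0,-0.2,0],[0,0,0,0]]])

```text
time_s: 54.22
ee_pos: [0.5862, 0.1292, 0.0163]
eef_rot: [[-0.112, -0.994, 0.0], [-0.994, 0.112, 0.0], [-0.0, -0.0, -1.0]]
contact_force: [-0.8, -0.8, -5.0]
finger_gap: 0.0638
```

>>> apply_moves(commands=[[[0,0,-0.1,0],[0,0,0,0]]])

```text
time_s: 54.48
ee_pos: [0.5863, 0.1293, 0.0159]
eef_rot: [[-0.112, -0.994, 0.0], [-0.994, 0.112, 0.0], [-0.0, -0.0, -1.0]]
contact_force: [-3.0, -0.6, 1.7]
finger_gap: 0.064
```

Contact with the bench. Release and retreat.

>>> apply_moves(commands=[[[0,0,0,0],[0,0,0,0],[0,0,0,0]]], gripper=0.6)

```text
time_s: 54.85
ee_pos: [0.5864, 0.1293, 0.0153]
eef_rot: [[-0.112, -0.994, 0.001], [-0.994, 0.112, 0.0], [-0.0, -0.001, -1.0]]
contact_force: [-0.2, 0.2, 0.4]
finger_gap: 0.0759
```

>>> apply_moves(commands=[[[0,0,3,0],[0,0,5,0],[0,0,6,0],[-3,0,5,0],[-4,0,2,0],[-4,0,0,0],[0,0,0,0],[0,0,0,0]]])

```text
time_s: 55.85
ee_pos: [0.4764, 0.1292, 0.2252]
eef_rot: [[-0.112, -0.994, 0.001], [-0.994, 0.112, 0.0], [-0.0, -0.001, -1.0]]
contact_force: [0.0, -0.3, -0.3]
finger_gap: 0.076
```

```bash
python3 - <<'E'
from h import *
s=env.get_state();print(s["ee_pos"],s["time_s"],s["contact_force"])
p,d=eyes.read_camera("wrist");cv2.imwrite("pics/w46.png",p[:,:,::-1]);np.save("w46d.npy",d)
p,d=eyes.read_camera("scene");cv2.imwrite("pics/s46.png",cv2.resize(p[150:330,190:430,::-1],None,fx=3.2,fy=3.2))
p,d=eyes.read_camera("top");cv2.imwrite("pics/t46.png",p[:,:,::-1])
for n in ["hammer_centre","brush_centre","coupon_centre","tray"]:
    o=eyes.outline_of("top",n); print(n,o[0]["bbox"] if o else None)
E
```

```text
[0.47642734 0.12921647 0.225163  ] 55.85 [ 0.04111185 -0.31608243 -0.2521082 ]
hammer_centre [86.1, 222.4, 171.7, 326.9]
brush_centre [465.8, 253.4, 501.9, 362.6]
coupon_centre [306.9, 155.8, 344.5, 195.5]
tray [341.1, 230.2, 404.4, 305.9]
```

View pics/w46.png

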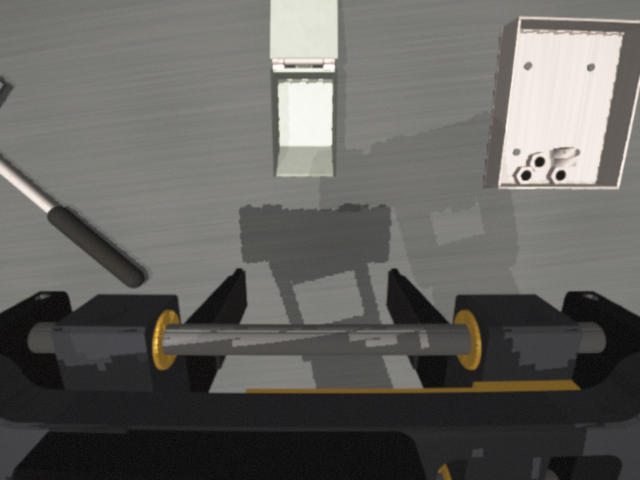

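View pics/s46.png

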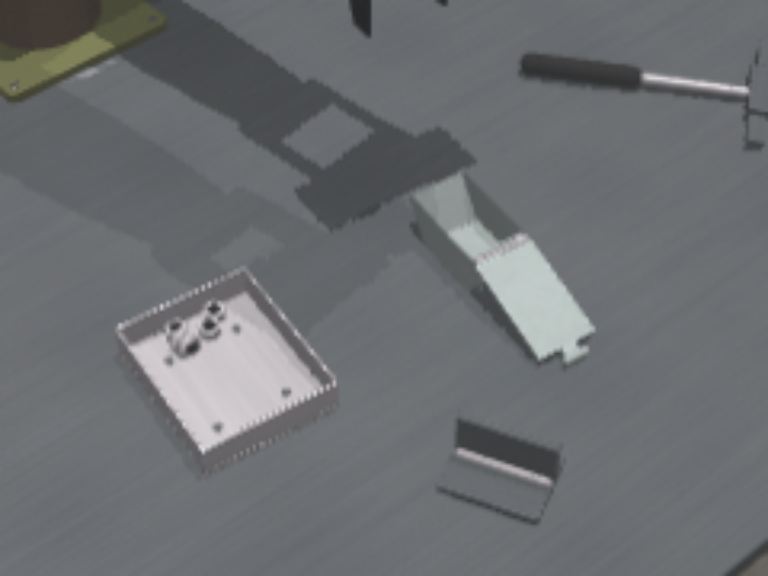

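View pics/t46.png

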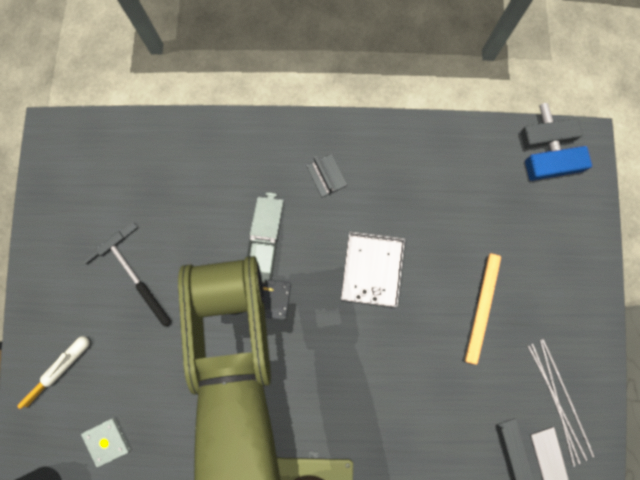

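```bash
python3 - <<'E'
from h import *
d=np.load("w46d.npy");print(lidslope(d,(5,52,280,330))[:2])
m=np.zeros((480,640),bool);m[85:135,290,]=True;m[88:132,288:325]=True
print("box floor slope",lidslope(d,(88,132,288,325))[:2],depthpts("wrist",d,m)[:,2].mean())
m[:]=0;m[145:182,512:582]=True;P=depthpts("wrist",d,m);print("nut zmax",np.percentile(P[:,2],[50,95,100]))
workorder.close_job()
print(env.get_state()["time_s"])
E
```

```text
(np.float64(-17.654507843565554), np.float64(0.0005988339745564925))
box floor slope (np.float64(-0.655910022419194), np.float64(0.0006422611185542406)) 0.0023903001682249528
nut zmax [0.00453877 0.02069276 0.02317761]
the job is handed in; nothing more can be done
the job is handed in; nothing more can be done
```

The job is handed in: all five nuts are in the tray, and the box stands empty on the bench beside it with its lid back. It reported no verdict, so the results below are from my own camera checks.

- **Lid:** I pinched the tab, swung the lid over and pressed it past its detent with the box standing. The measured angle was about 3.45 rad.
- **Pouring:** The moves cannot tilt the tool. I gripped the box by its sides and set it leaning on the tray's rear wall. Then I clamped the lid's edges and tipped it front-down to about 107–113° with its lip on or just above the tray floor.
- **It took three pours:** The first emptied four nuts. The second left one in the box, blocked by the pile at the lip. The third cleared it. After each pour I let the box fall back into the tray instead of lowering it.
- **Placing:** I gripped the box by its sides, stood it on the bench about 0.29 m from the tray, and drew the arm back clear of everything.

Last checks, at about 56 s of the 72 s allowed:

- **Nuts:** All five were inside the tray. Two lean against each other, and the highest reading was 23 mm, below the 34 mm rim.
- **Box:** It was empty and level to about 0.7°. Its inside floor read 2.4 mm above the bench where 3 mm is expected.
- **Lid angle:** The slope was 17.7° down behind the box, which is still latched.
- **Hammer, brush and coupon:** They showed within about 3 pixels of where they started.
- **Disagreements:** Two early position estimates of the tab differed by about 5 mm, and I used the closer view. No final check failed.

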